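# Change the filter cassettes of the bench dust extractor

### The job

Change the filters of the green dust extractor: pick up the pull hook from the rubber mat, hook it into the finger hole of the tray's orange tab and pull the closed filter tray all the way out; the hook goes back flat on the mat. Lift the two spent (grey, brown-faced) cassettes off the tray into the blue bin and stack all the clean white cassettes one on the other on the tray, in any order, cut corners to the tray's front so that every skirt drops fully over the deck below. Finally push the loaded tray gently, without slamming, fully home again, and leave the other things on the bench alone.

Things in the scene. Friction and masses are not known exactly. Their poses are not given: they have to be found in the camera images.
- extractor: Green bench dust extractor, fixed, 240 deep (x) x 250 wide (y) x 126 mm high; z up. Origin: bottom middle of its front (-x) face, at bench level. That face holds the tray front and an open air slot above it: opening 152 mm wide, 12 to 108 mm above the bench.
- tray (a joint): How far the filter tray is pulled out towards the extractor's -x, in m: 0 = home, front panel flush; 0.16 = all the way out (stop). About 2 N friction and light damping; stays where left. Floor 146 mm wide, top 26 mm above the bench. Grey front panel 148 wide x 8 thick, 16 to 72 mm above the bench; 26 mm gap behind it, then the seat.
- finger_hole (a point): Centre of the finger hole at the top face (45 mm above the bench) of the orange pull tab on the tray's front. The hole goes straight down through the 5 mm tab, 20 mm along x, 24 mm along y. Tab 46 mm wide, sticks out 36 mm from the panel; lip in front of the hole 8 mm. Moves with the tray; axes as the extractor's (x into the machine).
- tab_edge (a point): Middle of the front edge of the orange tab, 18 mm in front of the finger hole, 42.5 mm above the bench, edge 5 mm high: a good place to push the tray home. The panel's face is 36 mm behind it and rises 27 mm above the tab.
- seat (a point): Centre of the top of the tray's raised deck (82 x 52, 7 mm high, front (-x) corners cut like a cassette's); moves with the tray, axes as the extractor's (x into the machine). A seated cassette's x lies along the seat's x (cut end towards the tab), its centre 5 mm above this point; the next ones 21, 37, 53 mm. Tray out: 85 mm in front of the extractor's face; home: 75 mm inside.
- spent_a_c (a point): Lower spent cassette: grey frame, dark brown face, black bar at the cut end; starts on the seat in the closed extractor. Every cassette: 92 long (x) x 62 wide (y) x 22 mm high, both corners of its own -x end cut off at 45 deg by 16 mm, +x end square; upright sides to 15 mm up, then an inset deck (82 x 52, 7 high). 130 g; grasp across the 62 mm. Point: centre, 11 mm above the underside; z up.
- spent_b_c (a point): Upper spent cassette, looks the same, shape and axes as spent_a_c; starts stacked on the lower one.
- clean_a_c (a point): Clean filter cassette: white frame, pale blue face, blue bar at the cut end; flat on the bench, any way round; may be absent. Shape and axes as spent_a_c. Underneath each cassette a 3 mm skirt surrounds a hollow 6 mm deep, which drops over the deck of the one below, or of the tray, with 2 mm play all round, so stacked ones rise 16 mm each.
- clean_b_c (a point): Clean filter cassette: white frame, pale blue face, blue bar at the cut end; flat on the bench, any way round; may be absent. Shape and axes as spent_a_c. 
- clean_c_c (a point): Clean filter cassette: white frame, pale blue face, blue bar at the cut end; flat on the bench, any way round; may be absent. Shape and axes as spent_a_c. 
- clean_d_c (a point): Clean filter cassette: white frame, pale blue face, blue bar at the cut end; flat on the bench, any way round; may be absent. Shape and axes as spent_a_c. 
- hook_grip (a point): Centre, half-way up, of the hook's wooden handle, a bar 70 long (x) x 30 wide (y) x 24 mm high. From its +x end, 21 mm above its underside, a 6 mm steel rod runs out along +x and turns straight down at its end, to the level of the handle's underside: 18 mm of tip below the rod. The hook lies flat on its handle. 110 g. x points to the tip, z up.
- hook_tip (a point): Centre of the rounded end (radius 3 mm) of the hook's down-turned tip: 88 mm ahead (hook's x) of and 9 mm below hook_grip.
- mat: Black rubber mat on which the hook lies, fixed, 260 (x) x 130 (y) x 3 mm; origin at the centre of its underside.
- bin: Blue open plastic bin for spent cassettes, fixed, outside 190 (x) x 160 (y) x 45 mm high, walls and floor 4 mm; origin at the centre of its underside.
- glue: Bystander: yellow glue bottle, 56 mm diameter, 150 mm high; origin under its centre.
- blank: Bystander: sawn fretwork blank of pale wood, 100 x 60 x 19 mm with a tab on one side; origin under its centre.
- brush: Bystander: hand brush lying on the bench, about 200 mm long; origin near its middle.

How it is judged:
By the outcome, as a careful person would: the job done as asked, in the order asked, and still so for the second after the job is handed in, with the robot touching nothing.
Of clean_a, clean_b, clean_c, clean_d only 2 to 4 are there at a start; the rules pass over those that are not, and their reading is None.
At some moment in a run one of clean_a, clean_b, clean_c, clean_d, hook may be knocked a few centimetres aside while the robot is not near it.
Once in a run the grip may slacken for a moment while it holds something.
It also fails if it takes over 210 s, if anything falls off the work surface, if the arm or the gripper's body presses on something with over 40 N, if the wrist force passes 120 N, or if a joint passes its speed limit or range.

### The arm

A 6-joint arm with a two-finger parallel gripper is mounted at the origin on the work surface. World frame = base frame: x ahead of the robot, y to its left, z up, the work surface at z = 0. Lengths are in mm, angles in rad, forces in N, time in s.
With the tool pointing down it reaches from about 350 to 850 mm from the base axis. Payload 8.1 kg.
Tool frame: the origin (TCP) lies on the mounting face of the last link; the fingertips stand 186 mm ahead of it and the grasp point (between the pads) lies 167 mm ahead of it (bot.tcp_to_tips is the distance from the TCP to the fingertips, in mm); z points along the fingers, y is the direction in which the jaws open and shut (so a half turn about z gives the same grasp; the last joint's range is limited). The gripper opens to 93 mm and grips with 3 to 60 N. Pads are 15 mm wide; open, the fingers measure 128 mm over their backs; the gripper's body (75 mm by 188 mm) begins 65 mm behind the grasp point.
Start: joints at [-1.385, 0.13, 1.488, -0, 1.523, -0.085], TCP at [160.522, -578.135, 404.735] pointing down, gripper open.
Joint ranges: [-2.96, 2.96], [-0.89, 2.26], [0.02, 2.5], [-1.34, 4.48], [0, 2.73], [-2.66, 2.66]. Speed limits (rad/s): [2.39, 2.39, 2.79, 3.14, 3.14, 3.14].

### API

Orientations are given as a rotation vector (axis times angle).
In Python, from workcell import bot gives the robot as it stands.
- The arm moves only by the tool apply_moves, never from a script. Its argument "commands" is a list of rows, each a list of 4 numbers: the shift along the tool's x, y, z in mm, then the turn about the tool's z in rad. In form: [[dx, dy, dz, spin], ...]. A call has 1 to 12 rows; each row is the pose to reach, as a shift and turn from the pose commanded when the call began, along the tool's axes at that moment; what a row does not reach only later rows make up. A row lasts 1/8 s, in which the tool goes at most 62.5 mm and 10.7 degrees, less where a joint would pass 70% of its speed; a pose out of reach is approached as far as the arm can. A call with a gripper value outside its range is refused whole. "fingers" is the closure, from 0 (fully open) to 1 (shut), set as the call begins (left out, the last holds). The fingers move at their own pace and stop on an object; "newtons" is the grip in N (left out, the last holds). Time passes only in rows, so rows that repeat a pose let the fingers close. It gives the time, the measured TCP pose, the force and the opening at its end, in the units of the state.
- bot.state(): the state, without advancing time (a new reading comes with each control period).
- bot.grab_frame(name): name is "scene" or "top" or "wrist"; returns the picture (420x560x3 uint8, blue, green, red); there is no depth.
- bot.camera_params(name): a dict with "fx", "fy", "cx", "cy" (pixels), "xyz" and "attitude" of the camera in the world. Camera axes: x right, y down, z forward; pixel columns grow to the right and rows downward; lengths in mm; the calibration is good to about 2 mm. A picture is of the moment at which its call begins: read the wrist's pose just before it. camera_params takes no time and is no camera call; for the wrist camera it gives the pose at the moment of the call.
- bot.close_job(): hands the job in, once; it reports no verdict.
Trained networks look in the newest picture that a camera, given by its name, has taken for a name from the list of things; names that differ only in an ending like _2 or _b are one class to them, and where a whole thing is asked for, a point or a joint stands for the part that bears it (a point fixed in the world has none). Each returns a list of dicts, best first, with "score" (0 to 1); they miss things now and then, are a little off and sometimes report something else, mostly with a low value. They report only what shows in the picture. A call takes as long as a camera call.
- bot.find_in(name, camera): "centre" ([column, row] in pixels, amid what is visible of it).
- bot.mark_of(name, camera): "centre" ([column, row] in pixels: a listed point, or the origin of a listed thing).
The state is a dict: "time_s": time; "joint_positions": joint angles; "joint_velocities": joint speeds; "tau": joint torques, N m; "eef_pos": TCP position; "eef_rot": TCP orientation; "contact_force": force on the tool from outside, world axes, zero at the start; "ft_torque": the same for the moment, N m; "finger_gap": finger opening in mm.
Only numpy, scipy, OpenCV 4.12 (cv2) and the standard library are available. Lean on these libraries where they do the work, as an engineer would, in place of code of your own. Each camera call takes 0.05 s, during which the arm holds its last target.

## Working session

There is one attempt and no reset: what is moved stays moved. The work goes in short steps, Python scripts to look and compute and a tool call to move; the robot and the scene stay as the last step left them, time stands still between calls to the robot, and variables do not carry over. Pictures are saved under pics/ and viewed, and the job is handed in when it is done.

Besides the shell and the picture viewer there is one more tool, called after ">>>" in YAML: its name, and indented under it one key for each argument. apply_moves: Moves the arm, as the interface text tells. Its arguments: {"type":"object","properties":{"commands":{"type":"array","items":{"type":"array","items":{"type":"number"}}},"fingers":{"type":"number"},"newtons":{"type":"number"}},"required":["commands"]}

```bash
ls -la; mkdir -p pics
cat > h.py <<'E'
import numpy as np, cv2
from scipy.spatial.transform import Rotation as R
from workcell import bot
def Rm(a):
    a=np.array(a,float)
    if a.shape==(3,3): return a
    if a.size==3: return R.from_rotvec(a).as_matrix()
    return R.from_quat(a).as_matrix()
def ray(p,px):
    d=np.array([(px[0]-p['cx'])/p['fx'],(px[1]-p['cy'])/p['fy'],1.0])
    return np.array(p['xyz'],float),Rm(p['attitude'])@d
def onz(p,px,z):
    o,d=ray(p,px); return o+d*(z-o[2])/d[2]
def proj(p,X):
    c=Rm(p['attitude']).T@(np.array(X,float)-np.array(p['xyz'],float))
    return np.array([p['fx']*c[0]/c[2]+p['cx'],p['fy']*c[1]/c[2]+p['cy']])
def snap(cam,name):
    p=bot.camera_params(cam); f=bot.grab_frame(cam); cv2.imwrite(f'pics/{name}.png',f); return p,f
E
python3 - <<'E'
from h import *
for c in ['scene','top','wrist']:
    p,f=snap(c,c+'0'); print(c,p)
print(bot.state())
E
```

```text
total 12
drwxr-xr-x  3 agent agent 4096 Dec  7 01:28 .
drwxr-xr-x 23 root  root  4096 Dec  7 01:28 ..
drwxr-xr-x  2 agent agent 4096 Dec  7 01:28 pics
scene {'fx': 388.36248739593776, 'fy': 388.36248739593776, 'cx': 286.34221532363, 'cy': 209.5540390601403, 'xyz': array([1.43927809e+03, 9.00892280e-02, 7.97019800e+02]), 'attitude': array([-1.72959629, -1.70024077,  0.77288985])}
top {'fx': 460.732308941389, 'fy': 460.732308941389, 'cx': 281.25511969760794, 'cy': 214.51713055195765, 'xyz': array([ 409.21447069,   25.69870964, 1391.6099166 ]), 'attitude': array([-2.12142768,  2.18022283, -0.14581512])}
wrist {'fx': 346.6471939496712, 'fy': 346.6471939496712, 'cx': 280.52414704157394, 'cy': 204.07325991368856, 'xyz': array([ 226.68848447, -558.59548187,  383.91710978]), 'attitude': array([ 2.33432076, -1.77477419, -0.22824196])}
{'time_s': 0.15, 'joint_positions': array([-1.38540188e+00,  1.31009117e-01,  1.48902408e+00,  2.91208133e-05,
        1.52300584e+00, -8.54040516e-02]), 'joint_velocities': array([ 5.79458715e-04, -2.13620059e-03, -2.40555693e-03,  1.83037072e-05,
        1.44063572e-04, -2.14736495e-03]), 'tau': array([ 4.94008582e-04, -5.60476112e+01, -4.92334628e+01,  7.68330926e-02,
        3.06665164e-02, -1.32761802e-04]), 'eef_pos': array([ 160.49324077, -577.95776358,  403.91819905]), 'eef_rot': array([-3.11140678e+00, -4.23873369e-01,  6.78778220e-05]), 'contact_force': array([ 0.85811007, -0.86831712,  0.10851566]), 'ft_torque': array([-0.05206884, -0.01990682, -0.00176577]), 'finger_gap': 93.22148447452166}
```

View pics/top0.png

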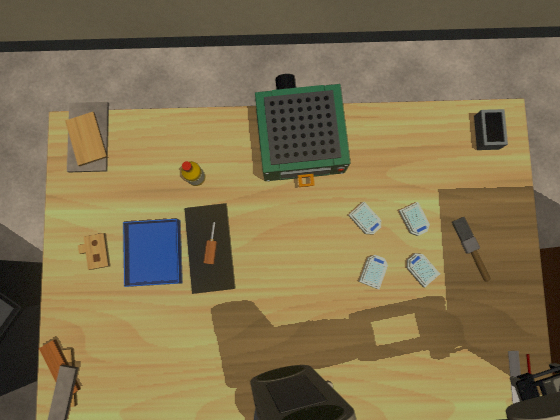

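View pics/scene0.png

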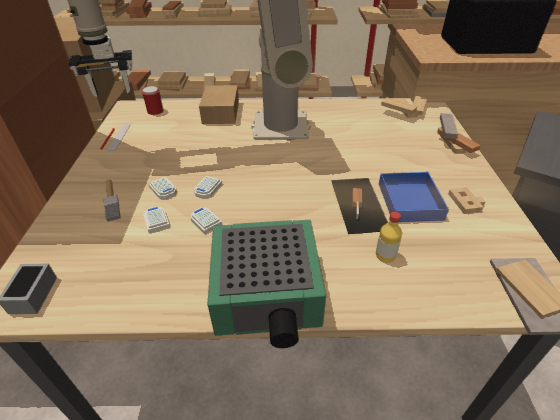

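Run:
```python
from h import *
P={c:bot.camera_params(c) for c in ['scene','top']}
for n,z in [('extractor',0),('finger_hole',45),('tab_edge',42.5),('clean_a_c',11),('hook_grip',15),('hook_tip',6),('mat',0),('bin',0),('glue',0),('blank',0),('brush',0)]:
  for c in ['top','scene']:
    r=bot.mark_of(n,c)
    for d in r[:6]:
        print(n,c,round(d['score'],2),np.round(d['centre'],1),np.round(onz(P[c],d['centre'],z),1))
print(bot.state()['time_s'])
```

```text
extractor top 0.96 [305.3 176. ] [716.9 -53.9   0. ]
extractor scene 0.74 [264.9 257.7] [728.1 -48.5   0. ]
finger_hole top 0.67 [304.7 179.2] [697.3 -49.2  45. ]
finger_hole scene 0.57 [360.3 205.7] [567.9 232.3  45. ]
tab_edge top 0.61 [307.7 182. ] [689.1 -58.   42.5]
tab_edge scene 0.75 [208.  217.4] [ 608.5 -213.9   42.5]
clean_a_c top 0.75 [411.4 221.9] [ 564.4 -368.2   11. ]
clean_a_c top 0.29 [196.4 175.4] [725.6 279.9  11. ]
clean_a_c scene 0.83 [153.4 219.3] [ 579.2 -385.    11. ]
hook_grip top 0.72 [ 97.9 251.2] [501.6 573.8  15. ]
hook_grip scene 0.73 [356.9 197.2] [491.7 237.4  15. ]
hook_grip scene 0.69 [463.7 198.8] [505.9 572.4  15. ]
hook_grip scene 0.18 [264.4 253.5] [726.3 -49.4  15. ]
hook_tip top 0.62 [216.6 223.9] [575. 220.   6.]
hook_tip top 0.4 [209.7 248.1] [502.4 241.3   6. ]
hook_tip scene 0.79 [358.  217.3] [576.2 228.9   6. ]
mat top 0.91 [207.9 245.6] [510.5 247.7   0. ]
mat top 0.7 [210.5 223. ] [579.  239.4   0. ]
mat top 0.17 [197.2 177.7] [720.8 279.5   0. ]
mat scene 0.65 [360.8 202. ] [497.8 250.7   0. ]
bin top 0.57 [157.4 250.9] [498.7 400.1   0. ]
bin scene 0.71 [410.2 200.4] [492.8 409.8   0. ]
glue top 0.55 [196. 177.] [723.1 283.2   0. ]
glue scene 0.68 [387.7 254.8] [723.6 288.5   0. ]
glue scene 0.5 [357.3 219.3] [578.6 227.1   0. ]
blank top 0.61 [ 98.9 252.5] [498.7 576.6   0. ]
blank scene 0.64 [463.6 199.1] [489.5 582.5   0. ]
brush top 0.66 [471.4 245.9] [ 487.8 -547.5    0. ]
brush top 0.26 [196.7 177. ] [723. 281.   0.]
brush scene 0.92 [108.9 200.7] [ 476.3 -554.2    0. ]
brush scene 0.72 [410.9 199.8] [489.9 412.8   0. ]
brush scene 0.33 [360.2 220.2] [582.7 235.2   0. ]
1.25
```

```bash
cat >> h.py <<'E'
def yaw(st=None):
    st=st or bot.state(); M=Rm(st['eef_rot']); return np.arctan2(M[1,0],M[0,0])
def goto(x,y,z,psi,G=167):
    """rows needed so that the point G ahead of TCP gets to x,y,z with tool-x yaw psi"""
    st=bot.state(); M=Rm(st['eef_rot']); p=np.array(st['eef_pos'])
    d=np.array([x,y,z+G])-p; t=M.T@d
    s=-(psi-yaw(st)); s=(s+np.pi)%(2*np.pi)-np.pi
    print('shift',np.round(t,1),'spin',round(s,3),'yaw',round(yaw(st),3),'q6',round(st['joint_positions'][5],3),'->',round(st['joint_positions'][5]+s,2),'pos',np.round(p-[0,0,G],1),'t',st['time_s'])
    return t,s
E
python3 - <<'E'
from h import *
p=bot.camera_params('wrist'); M=Rm(p['attitude']); st=bot.state(); T=Rm(st['eef_rot'])
print('cam axes in tool', np.round(T.T@M,3)); print('cam pos in tool',T.T@(p['xyz']-st['eef_pos']))
goto(440,240,230,0.0)
E
```

```text
cam axes in tool [[-0.    -0.968 -0.251]
 [ 1.    -0.    -0.   ]
 [ 0.    -0.251  0.968]]
cam pos in tool [68.98083122 -0.90594512 19.91544711]
shift [ 488.1 -713.6    7.7] spin 0.271 yaw 0.271 q6 -0.085 -> 0.19 pos [ 160.5 -578.2  237.8] t 1.25
```

View pics/wrist0.png

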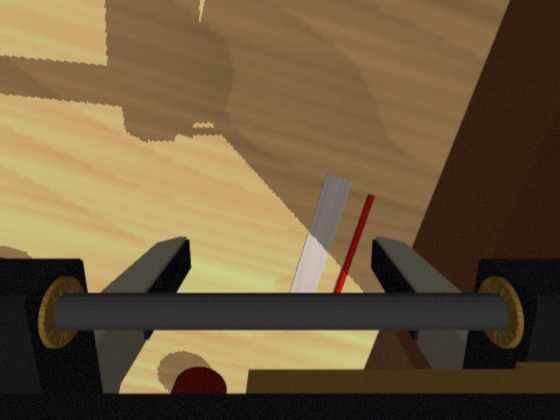

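>>> apply_moves:
  commands:
    - [488,-714,8,0.27]
    - [488,-714,8,0.27]
    - [488,-714,8,0.27]
    - [488,-714,8,0.27]
    - [488,-714,8,0.27]
    - [488,-714,8,0.27]
    - [488,-714,8,0.27]
    - [488,-714,8,0.27]
    - [488,-714,8,0.27]
    - [488,-714,8,0.27]
    - [488,-714,8,0.27]
    - [488,-714,8,0.27]

```text
time_s: 2.75
eef_pos: [402.8, 134.0, 398.3]
eef_rot: [-3.142, -0.002, -0.003]
contact_force: [0.9, -1.6, 0.8]
finger_gap: 92.6
```

>>> apply_moves:
  commands:
    - [0,-200,0,0]
    - [0,-200,0,0]
    - [0,-200,0,0]
    - [0,-200,0,0]

```text
time_s: 3.25
eef_pos: [401.6, 334.8, 397.4]
eef_rot: [-3.141, -0.007, 0.001]
contact_force: [-0.6, 0.2, -0.1]
finger_gap: 93.0
```

Run:
```python
from h import *
goto(440,240,230,0.0)
p,f=snap('wrist','w1')
for n,z in [('hook_grip',15),('hook_tip',6)]:
    for d in bot.mark_of(n,'wrist')[:4]:
        print(n,round(d['score'],2),np.round(d['centre'],1),np.round(onz(p,d['centre'],z),1))
```

```text
shift [37.9 95.   0.3] spin 0.005 yaw 0.005 q6 2.163 -> 2.17 pos [401.6 334.8 230.4] t 3.25
hook_grip 0.94 [372.3  94.9] [489.2 244.5  15. ]
```

View pics/w1.png

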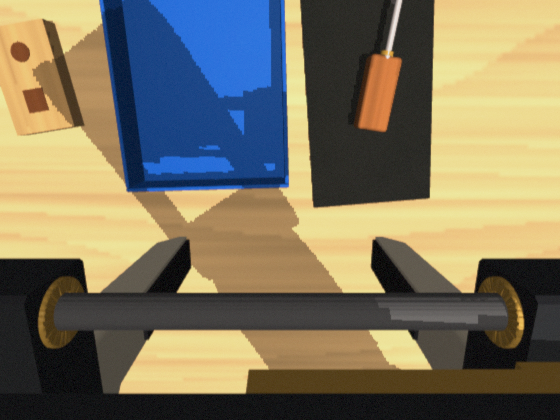

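Run:
```python
from h import *
goto(425,258,150,-0.22)
```

```text
shift [22.5 73.5 80.6] spin 0.222 yaw 0.002 q6 2.16 -> 2.38 pos [402.4 331.5 230.6] t 3.4
```

>>> apply_moves:
  commands:
    - [22,73,80,0.22]
    - [22,73,80,0.22]
    - [22,73,80,0.22]
    - [22,73,80,0.22]

```text
time_s: 3.9
eef_pos: [425.0, 257.8, 318.9]
eef_rot: [-3.122, 0.346, -0.002]
contact_force: [0.2, -0.2, 1.1]
finger_gap: 92.9
```

Run:
```python
from h import *
p,f=snap('wrist','w2')
for n,z in [('hook_grip',15),('hook_tip',6)]:
    for d in bot.mark_of(n,'wrist')[:4]:
        print(n,round(d['score'],2),np.round(d['centre'],1),np.round(onz(p,d['centre'],z),1))
g=goto(425,258,150,-0.22)
```

```text
hook_grip 0.74 [282.2 113.6] [492.6 242.3  15. ]
hook_grip 0.33 [ 92.1 156.6] [493.6 401.4  15. ]
shift [0.2 1.1 2.6] spin 0.001 yaw -0.219 q6 2.234 -> 2.24 pos [425.  259.1 152.6] t 4.05
```

View pics/w2.png

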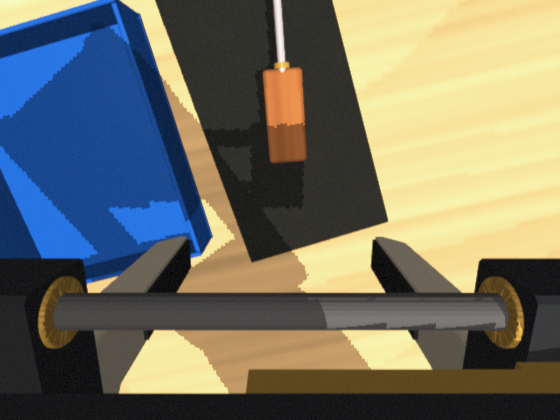

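Run:
```python
from h import *
p=bot.camera_params('wrist')
c=[onz(p,q,27)[:2] for q in [(264,71),(302,68),(306,160),(269,162)]]
c=np.array(c);print(c, c.mean(0))
f=(c[0]+c[1])/2;b=(c[2]+c[3])/2;print(np.linalg.norm(f-b),np.arctan2(*(f-b)[::-1]),np.linalg.norm(c[0]-c[1]))
r=[onz(p,q,21+3) for q in [(283,66),(278,1)]];d=r[1]-r[0];print(np.arctan2(d[1],d[0]))
goto(492.5,243,19,-0.165)
```

```text
[[525.75793552 250.59145172]
 [521.68298941 222.73210974]
 [454.49403479 233.39700445]
 [459.28191234 262.17326411]] [490.30421802 242.2234575 ]
67.75183072651302 -0.16492454855874233 28.155783091344933
-0.13538121215701815
shift [ 69.1   1.4 133.7] spin -0.054 yaw -0.219 q6 2.234 -> 2.18 pos [425.  259.1 152.6] t 4.05
```

Run:
```python
from h import *
goto(491,242.3,24,-0.16)
```

```text
shift [ 67.8   2.4 128.7] spin -0.059 yaw -0.219 q6 2.234 -> 2.18 pos [425.  259.1 152.6] t 4.05
```

>>> apply_moves:
  commands:
    - [68,2,40,-0.06]
    - [68,2,70,-0.06]
    - [68,2,110,-0.06]
    - [68,2,128,-0.06]
    - [68,2,128,-0.06]

```text
time_s: 4.68
eef_pos: [490.8, 242.7, 190.8]
eef_rot: [-3.131, 0.248, -0.001]
contact_force: [0.1, 0.3, -0.1]
finger_gap: 92.9
```

>>> apply_moves:
  commands:
    - [0,0,0,0]
    - [0,0,0,0]
    - [0,0,0,0]
    - [0,0,0,0]
  fingers: 1
  newtons: 45

```text
time_s: 5.18
eef_pos: [490.5, 242.0, 189.9]
eef_rot: [-3.132, 0.25, -0.0]
contact_force: [-0.1, -0.1, 0.1]
finger_gap: 57.7
```

>>> apply_moves:
  commands:
    - [0,0,0,0]
    - [0,0,0,0]
    - [0,0,0,0]
    - [0,0,0,0]
    - [0,0,0,0]
    - [0,0,0,0]

```text
time_s: 5.92
eef_pos: [490.5, 241.9, 189.8]
eef_rot: [3.132, -0.25, -0.0]
contact_force: [-0.2, -1.8, 0.2]
finger_gap: 29.9
```

>>> apply_moves:
  commands:
    - [0,0,-30,0]
    - [0,0,-80,0]
    - [0,0,-110,0]
    - [0,0,-110,0]

```text
time_s: 6.42
eef_pos: [491.6, 242.5, 302.9]
eef_rot: [-3.129, 0.249, -0.008]
contact_force: [0.5, 0.2, -0.6]
finger_gap: 30.0
```

Run:
```python
from h import *
p,f=snap('wrist','w3')
st=bot.state();T=Rm(st['eef_rot'])
for n in ['hook_grip','hook_tip']:
    for d in bot.mark_of(n,'wrist')[:3]:
        X=onz(p,d['centre'],st['eef_pos'][2]-186.8+(3 if n=='hook_tip' else 12))
        print(n,round(d['score'],2),np.round(d['centre'],1),np.round(T.T@(X-st['eef_pos']),1))
goto(716-36-150,-53,150,0)
```

```text
hook_grip 0.89 [280.1 261.3] [  0.2  -1.8 174.8]
hook_grip 0.26 [274.1 184.3] [ 38.5  -4.6 174.9]
hook_tip 0.88 [278.4  70.9] [ 88.9  -2.6 184. ]
shift [ 86.3 284.7 -18.8] spin -0.159 yaw -0.159 q6 2.094 -> 1.94 pos [489.9 241.7 131. ] t 6.575
```

View pics/w3.png

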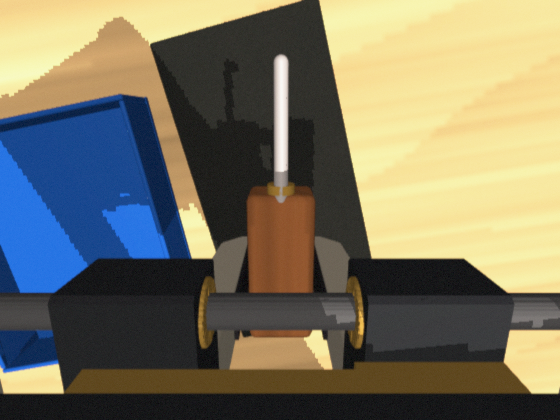

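Run:
```python
from h import *
goto(570,-53,150,0)
```

```text
shift [125.8 278.3 -18.9] spin -0.159 yaw -0.159 q6 2.094 -> 1.94 pos [489.9 241.7 131. ] t 6.575
```

>>> apply_moves:
  commands:
    - [126,278,-19,-0.16]
    - [126,278,-19,-0.16]
    - [126,278,-19,-0.16]
    - [126,278,-19,-0.16]
    - [126,278,-19,-0.16]
    - [126,278,-19,-0.16]
    - [126,278,-19,-0.16]

```text
time_s: 7.45
eef_pos: [570.2, -52.4, 316.7]
eef_rot: [-3.14, 0.0, 0.005]
contact_force: [0.6, -0.0, -1.5]
finger_gap: 29.7
```

Run:
```python
from h import *
p,f=snap('wrist','w4')
for n,z in [('finger_hole',45),('tab_edge',42.5),('extractor',0)]:
    for d in bot.mark_of(n,'wrist')[:3]:
        print(n,round(d['score'],2),np.round(d['centre'],1),np.round(onz(p,d['centre'],z),1))
goto(570,-53,150,0)
```

```text
tab_edge 0.62 [283.2  55.7] [676.6 -53.1  42.5]
tab_edge 0.39 [279.8  70. ] [667.5 -50.8  42.5]
extractor 0.71 [281.   13.8] [713.  -51.6   0. ]
shift [-0.5  1.9  1.1] spin 0.003 yaw 0.003 q6 1.389 -> 1.39 pos [570.5 -51.1 151.1] t 7.65
```

View pics/w4.png

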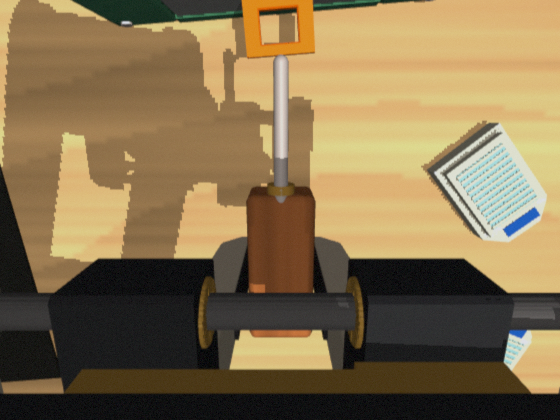

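Run:
```python
from h import *
p=bot.camera_params('wrist');f=cv2.imread('pics/w4.png')
cv2.imwrite('pics/w4c.png',cv2.resize(f[0:80,180:380],None,fx=4,fy=4,interpolation=cv2.INTER_CUBIC))
a=onz(p,(248,57),45);b=onz(p,(315,52),45);print(a,b,np.linalg.norm(a-b))
d=a-b; th=np.arctan2(-d[0],d[1]);print(th); m=(a+b)/2; print(m, m+18*np.array([np.cos(th),np.sin(th),0]))
```

```text
[676.56423238 -27.8175231   45.        ] [679.81962975 -73.26864999  45.        ] 45.56756026319256
0.07150202689161522
[678.19193107 -50.54308655  45.        ] [696.14593781 -49.25714645  45.        ]
```

View pics/w4c.png

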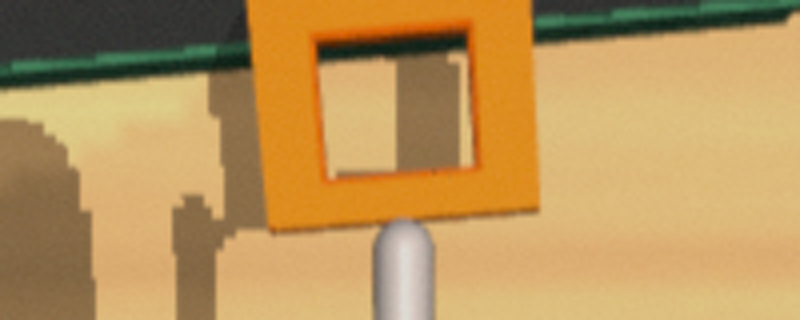

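Run:
```python
from h import *
goto(608.3,-56.6,80,0.075)
```

```text
shift [37.9  5.6 71.1] spin -0.072 yaw 0.003 q6 1.389 -> 1.32 pos [570.5 -51.1 151.1] t 7.65
```

>>> apply_moves:
  commands:
    - [38,5.5,30,-0.072]
    - [38,5.5,71,-0.072]
    - [38,5.5,71,-0.072]
    - [38,5.5,71,-0.072]

```text
time_s: 8.15
eef_pos: [609.0, -57.4, 249.1]
eef_rot: [3.139, 0.116, 0.001]
contact_force: [0.1, 0.3, -1.3]
finger_gap: 29.4
```

Run:
```python
from h import *
p,f=snap('wrist','w5')
goto(608.3,-56.6,80,0.075)
```

```text
shift [-1.  -1.1  3. ] spin -0.002 yaw 0.073 q6 1.319 -> 1.32 pos [609.4 -57.6  83. ] t 8.2
```

View pics/w5.png

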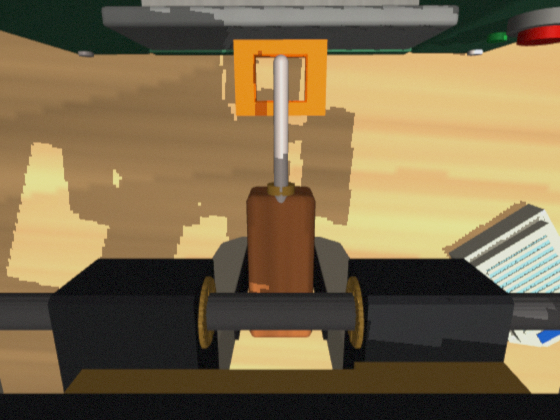

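Run:
```python
from h import *
p=bot.camera_params('wrist');st=bot.state();T=Rm(st['eef_rot'])
for q in [(281,57),(281,101),(281,116),(281,40),(255,85),(307,85),(235,90),(327,90)]:
    print(q,np.round(T.T@(onz(p,q,45)-st['eef_pos']),1))
print(st['eef_pos'])
```

```text
(281, 57) [ 96.4  -0.7 205.3]
(281, 101) [ 75.4  -0.7 205.2]
(281, 116) [ 68.   -0.7 205.2]
(281, 40) [104.2  -0.7 205.3]
(255, 85) [ 83.2 -13.9 205.2]
(307, 85) [ 83.2  12.5 205.2]
(235, 90) [ 80.8 -24.1 205.2]
(327, 90) [ 80.8  22.7 205.2]
[609.40203077 -57.6173936  250.00398576]
```

>>> apply_moves:
  commands:
    - [-2,0,10,0]
    - [-2,0,20,0]
    - [-2,0,30,0]
    - [-2,0,30,0]

```text
time_s: 8.7
eef_pos: [606.1, -58.0, 216.1]
eef_rot: [-3.139, -0.114, 0.004]
contact_force: [-0.1, -0.4, -0.6]
finger_gap: 29.8
```

>>> apply_moves:
  commands:
    - [-5,0,-2,0]
    - [-11,0,-2,0]
    - [-20,0,-2,0]
    - [-32,0,-2,0]
    - [-45,0,-2,0]
    - [-58,0,-2,0]
    - [-71,0,-2,0]
    - [-84,0,-2,0]
    - [-97,0,-2,0]
    - [-110,0,-2,0]
    - [-123,0,-2,0]
    - [-136,0,-2,0]

```text
time_s: 10.2
eef_pos: [470.3, -68.1, 219.8]
eef_rot: [3.139, 0.114, -0.0]
contact_force: [2.0, -1.8, -0.1]
finger_gap: 30.2
```

>>> apply_moves:
  commands:
    - [-9,0,0,0]
    - [-16,0,0,0]
    - [-21,0,0,0]
    - [-25,0,0,0]
    - [-28,0,0,0]
    - [-30,0,0,0]
    - [-31,0,0,0]

```text
time_s: 11.08
eef_pos: [440.3, -70.3, 219.8]
eef_rot: [-3.14, -0.114, -0.0]
contact_force: [3.2, 0.8, -0.7]
finger_gap: 29.9
```

Run:
```python
from h import *
p,f=snap('wrist','w6');print(bot.state()['contact_force'],bot.state()['eef_pos'])
```

```text
[ 2.04111819 -0.87266448 -0.95913414] [440.22032621 -70.27585015 219.84285987]
```

View pics/w6.png

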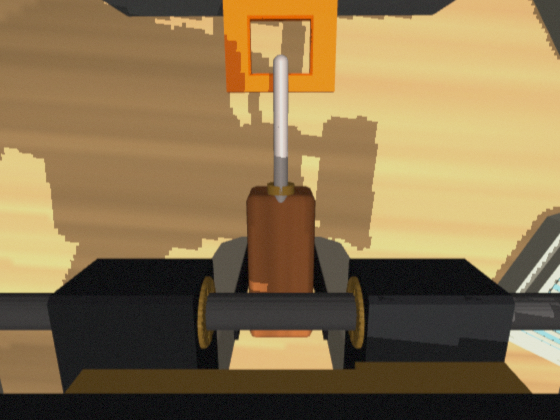

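>>> apply_moves:
  commands:
    - [-1,0,0,0]
    - [-2,0,0,0]
    - [-3,0,0,0]
    - [-3.5,0,0,0]
    - [-3.5,0,0,0]

```text
time_s: 11.75
eef_pos: [438.3, -70.5, 220.6]
eef_rot: [3.139, 0.114, 0.008]
contact_force: [14.3, 1.8, -8.4]
finger_gap: 29.6
```

>>> apply_moves:
  commands:
    - [6,0,0,0]
    - [8,0,0,0]
    - [8,0,-20,0]
    - [8,0,-50,0]
    - [8,0,-75,0]

```text
time_s: 12.38
eef_pos: [444.5, -70.0, 295.5]
eef_rot: [-3.139, -0.114, 0.002]
contact_force: [-0.1, 0.1, -0.6]
finger_gap: 29.8
```

Run:
```python
from h import *
p,f=snap('wrist','w7');print(bot.state()['contact_force'],bot.state()['eef_pos'])
st=bot.state();T=Rm(st['eef_rot'])
for n in ['hook_grip','hook_tip','finger_hole','spent_a_c']:
    for d in bot.mark_of(n,'wrist')[:3]:
        X=onz(p,d['centre'],st['eef_pos'][2]-186.8+(3 if n=='hook_tip' else 12))
        print(n,round(d['score'],2),np.round(d['centre'],1),np.round(T.T@(X-st['eef_pos']),1))
# mat corners from top
t,f=snap('top','t1')
for d in bot.mark_of('mat','top')[:2]: print(onz(t,d['centre'],3),d['score'])
goto(490,242,140,-0.16)
```

```text
[ 2.1690512  -0.72225485  1.57689618] [445.7615108  -70.27802362 299.07830789]
hook_grip 0.93 [278.4 259.2] [  0.8  -2.6 174.8]
hook_tip 0.55 [280.   73.3] [ 84.   -1.8 184.1]
spent_a_c 0.22 [526.   40.2] [ 95.6  97.  175.3]
[513.92592717 248.6610558    3.        ] 0.88
[503.82886293 584.90832303   3.        ] 0.32
shift [  68.4 -307.6  -13.8] spin 0.233 yaw 0.073 q6 1.228 -> 1.46 pos [444.1 -69.8 126.1] t 12.725
```

View pics/w7.png

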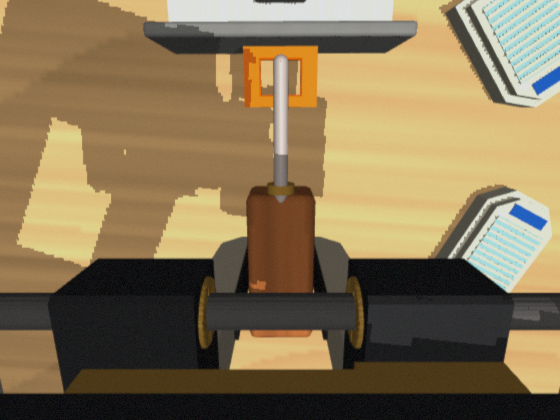

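View pics/t1.png

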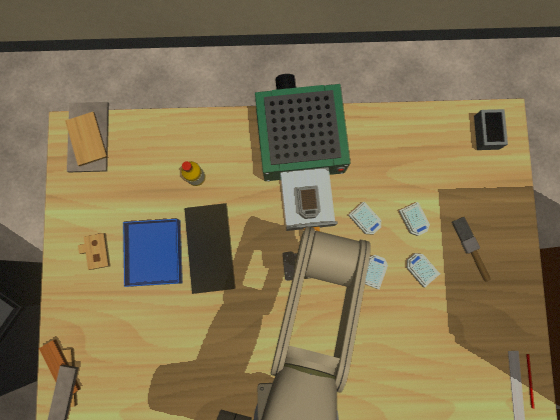

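>>> apply_moves:
  commands:
    - [68,-307,-10,0.233]
    - [68,-307,-10,0.233]
    - [68,-307,-10,0.233]
    - [68,-307,-10,0.233]
    - [68,-307,-10,0.233]
    - [68,-307,-10,0.233]
    - [68,-307,-10,0.233]

```text
time_s: 13.6
eef_pos: [489.8, 241.6, 303.4]
eef_rot: [3.13, -0.248, -0.003]
contact_force: [-0.5, -0.2, -1.6]
finger_gap: 29.6
```

Run:
```python
from h import *
goto(490,242,24,-0.16)
```

```text
shift [  0.4  -0.6 112.4] spin 0.002 yaw -0.158 q6 2.094 -> 2.1 pos [489.8 241.6 136.4] t 13.6
```

>>> apply_moves:
  commands:
    - [0,0,40,0]
    - [0,0,80,0]
    - [0,0,100,0]
    - [0,0,105,0]
    - [0,0,108,0]
    - [0,0,110,0]
    - [0,0,112,0]
    - [0,0,113,0]

```text
time_s: 14.6
eef_pos: [490.4, 241.3, 192.2]
eef_rot: [-3.131, 0.251, -0.001]
contact_force: [-0.1, 0.5, -0.9]
finger_gap: 29.9
```

>>> apply_moves:
  commands:
    - [0,0,1,0]
    - [0,0,2,0]
    - [0,0,2.5,0]
    - [0,0,2.5,0]

```text
time_s: 15.1
eef_pos: [490.3, 241.3, 189.8]
eef_rot: [-3.132, 0.251, 0.0]
contact_force: [-3.0, -1.2, 5.7]
finger_gap: 29.5
```

>>> apply_moves:
  commands:
    - [0,0,-0.5,0]
    - [0,0,-0.5,0]
    - [0,0,-0.5,0]
    - [0,0,-0.5,0]
    - [0,0,-0.5,0]
    - [0,0,-0.5,0]
  fingers: 0

```text
time_s: 15.85
eef_pos: [490.2, 241.2, 189.8]
eef_rot: [3.131, -0.251, -0.0]
contact_force: [1.6, 1.1, 0.4]
finger_gap: 85.3
```

>>> apply_moves:
  commands:
    - [0,0,-30,0]
    - [0,0,-80,0]
    - [0,0,-140,0]
    - [0,0,-180,0]

```text
time_s: 16.35
eef_pos: [490.5, 241.3, 373.2]
eef_rot: [-3.13, 0.251, -0.005]
contact_force: [-0.2, -0.4, -0.3]
finger_gap: 92.7
```

Run:
```python
from h import *
p,f=snap('wrist','w8')
goto(540,-65,200,0.075)
```

```text
shift [ 96.6 295.2  11.2] spin -0.235 yaw -0.16 q6 2.094 -> 1.86 pos [491.6 241.7 211.9] t 16.4
```

View pics/w8.png

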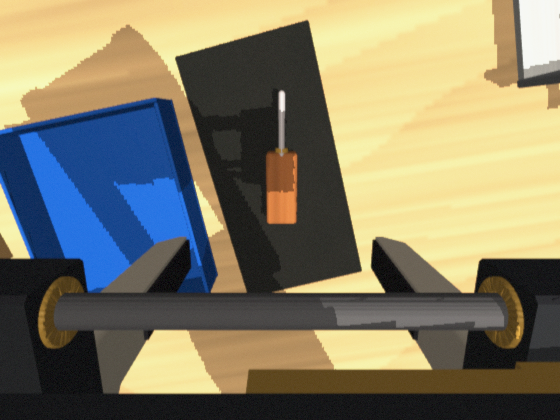

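Run:
```python
from h import *
goto(550,-60,190,0.075)
```

```text
shift [105.5 288.7  21.3] spin -0.235 yaw -0.16 q6 2.094 -> 1.86 pos [491.6 241.7 211.9] t 16.4
```

>>> apply_moves:
  commands:
    - [105,289,21,-0.235]
    - [105,289,21,-0.235]
    - [105,289,21,-0.235]
    - [105,289,21,-0.235]
    - [105,289,21,-0.235]
    - [105,289,21,-0.235]
    - [105,289,21,-0.235]

```text
time_s: 17.27
eef_pos: [547.7, -60.8, 348.4]
eef_rot: [-3.139, -0.116, 0.001]
contact_force: [0.4, 0.3, -0.2]
finger_gap: 92.9
```

Run:
```python
from h import *
p,f=snap('wrist','w9')
for n,z in [('spent_b_c',27+16+11),('seat',33),('finger_hole',45),('tab_edge',42.5)]:
    for d in bot.mark_of(n,'wrist')[:3]:
        print(n,round(d['score'],2),np.round(d['centre'],1),np.round(onz(p,d['centre'],z),1))
goto(629.5,-54.3,90,0.075)
```

```text
spent_b_c 0.68 [283.5 101.4] [625.6 -56.2  54. ]
finger_hole 0.61 [286.2 212. ] [536.2 -65.3  45. ]
tab_edge 0.78 [280.8 233. ] [516.1 -62.2  42.5]
shift [81.8  1.2 91.9] spin 0.002 yaw 0.077 q6 1.293 -> 1.29 pos [547.8 -59.4 181.9] t 17.525
```

View pics/w9.png

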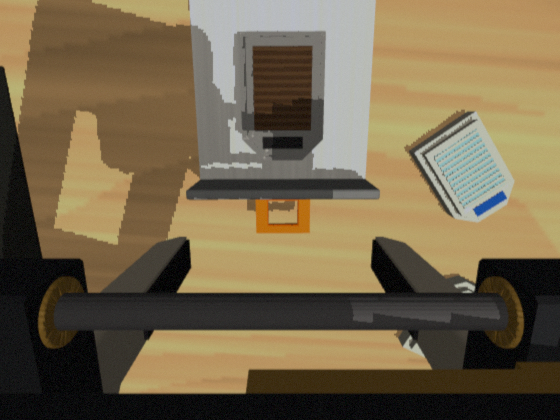

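Run:
```python
from h import *
p=bot.camera_params('wrist')
th=0.075;u=np.array([np.cos(th),np.sin(th),0])
h=np.mean([onz(p,q,45) for q in [(268,201),(299,201),(299,224),(268,224)]],0)
e=np.mean([onz(p,q,45) for q in [(257,232),(310,232)]],0)
print('hole',h,h+93*u,'edge',e,e+111*u)
for q in [(235,31),(325,31),(325,140),(235,140)]: print(q,onz(p,q,58)[:2])
print(onz(p,(280,31),58),onz(p,(280,158),58))
print('deck', [np.round(onz(p,q,65)[:2],1) for q in [(254,46),(312,46),(312,130),(254,130)]])
cv2.imwrite('pics/w9c.png',cv2.resize(cv2.imread('pics/w9.png')[0:250,180:390],None,fx=2.4,fy=2.4,interpolation=cv2.INTER_CUBIC))
```

```text
hole [535.72939226 -61.96371607  45.        ] [628.46795235 -54.99525329  45.        ] edge [518.34741524 -63.33540274  45.        ] [629.03537405 -55.01820523  45.        ]
(235, 31) [671.38750198 -16.34862362]
(325, 31) [676.31458895 -80.53963101]
(325, 140) [599.86545692 -88.88505978]
(235, 140) [594.55657345 -19.70866422]
[673.85103264 -48.44396018  58.        ] [583.39472546 -55.35176425  58.        ]
deck [array([661.3, -31.1]), array([664.5, -71.8]), array([606.9, -77.5]), array([603.6, -34.4])]
```

View pics/w9c.png

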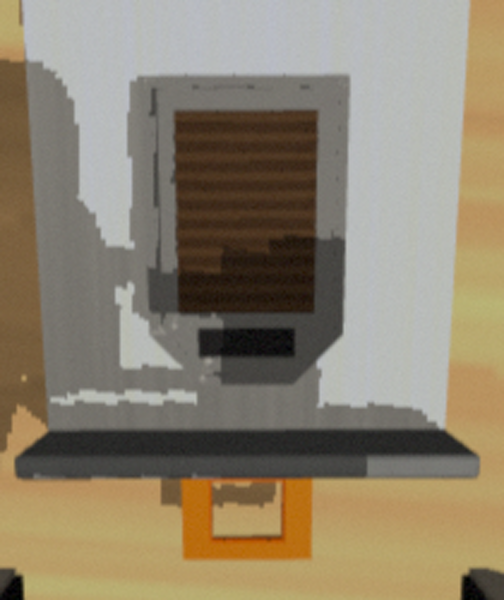

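Run:
```python
from h import *
goto(629,-54.7,65,0.075)
```

```text
shift [ 81.3   1.5 116.9] spin 0.002 yaw 0.077 q6 1.293 -> 1.29 pos [547.8 -59.4 181.9] t 17.525
```

>>> apply_moves:
  commands:
    - [50,1.5,0,0]
    - [81.5,1.5,30,0]
    - [81.5,1.5,70,0]
    - [81.5,1.5,105,0]
    - [81.5,1.5,117,0]
    - [81.5,1.5,117,0]

```text
time_s: 18.27
eef_pos: [629.0, -55.6, 231.5]
eef_rot: [-3.139, -0.119, 0.002]
contact_force: [0.2, 0.1, 0.9]
finger_gap: 92.7
```

>>> apply_moves:
  commands:
    - [0,0,0,0]
    - [0,0,0,0]
    - [0,0,0,0]
    - [0,0,0,0]
    - [0,0,0,0]
    - [0,0,0,0]
  fingers: 1
  newtons: 30

```text
time_s: 19.02
eef_pos: [629.5, -56.3, 232.5]
eef_rot: [3.139, 0.117, 0.001]
contact_force: [-0.4, 0.9, 5.6]
finger_gap: 61.8
```

>>> apply_moves:
  commands:
    - [0,0,-15,0]
    - [0,0,-50,0]
    - [0,0,-100,0]
    - [0,0,-100,0]

```text
time_s: 19.52
eef_pos: [630.8, -56.5, 338.3]
eef_rot: [3.137, 0.117, 0.015]
contact_force: [0.5, 0.3, -0.7]
finger_gap: 61.9
```

Run:
```python
from h import *
p=bot.camera_params('top');f=cv2.imread('pics/t1.png')
hsv=cv2.cvtColor(f,cv2.COLOR_BGR2HSV);m=cv2.inRange(hsv,(105,150,40),(125,255,255))
cs,_=cv2.findContours(m,cv2.RETR_EXTERNAL,cv2.CHAIN_APPROX_NONE);c=max(cs,key=cv2.contourArea)
b=cv2.boxPoints(cv2.minAreaRect(c));print(b)
w=np.array([onz(p,q,45)[:2] for q in b]);print(w,w.mean(0),[np.linalg.norm(w[i]-w[i-1]) for i in range(4)])
e=w[1]-w[0];print(np.arctan2(e[1],e[0]))
goto(497,403,100,1.57)
print(bot.state()['finger_gap'])
```

```text
[[128.99998 282.     ]
 [128.99998 222.     ]
 [177.99998 222.     ]
 [177.99998 282.     ]]
[[408.07728693 469.40567299]
 [583.09352533 472.46856564]
 [579.13100997 328.12705351]
 [404.22317844 327.58116839]] [493.63125017 399.39561513] [np.float64(141.8768630074755), np.float64(175.04303760317507), np.float64(144.3958920842278), np.float64(174.90868338431625)]
0.01749883350373143
shift [ -99.8 -468.4   69.3] spin -1.495 yaw 0.075 q6 1.326 -> -0.17 pos [630.8 -56.5 171.3] t 19.525
61.88519294179902
```

>>> apply_moves:
  commands:
    - [-101,-467,0,-1.495]
    - [-101,-467,0,-1.495]
    - [-101,-467,0,-1.495]
    - [-101,-467,0,-1.495]
    - [-101,-467,0,-1.495]
    - [-101,-467,0,-1.495]
    - [-101,-467,0,-1.495]
    - [-101,-467,0,-1.495]
    - [-101,-467,0,-1.495]
    - [-101,-467,0,-1.495]

```text
time_s: 20.78
eef_pos: [493.5, 401.4, 331.0]
eef_rot: [2.224, 2.219, -0.003]
contact_force: [0.8, 0.2, -2.5]
finger_gap: 61.5
```

Run:
```python
from h import *
p,f=snap('wrist','w10')
goto(495,402,30,1.57)
print(bot.state()['finger_gap'])
```

```text
shift [  1.3   1.3 134.2] spin -0.003 yaw 1.567 q6 0.605 -> 0.6 pos [493.8 400.9 164.2] t 20.825
61.55621991663211
```

View pics/w10.png

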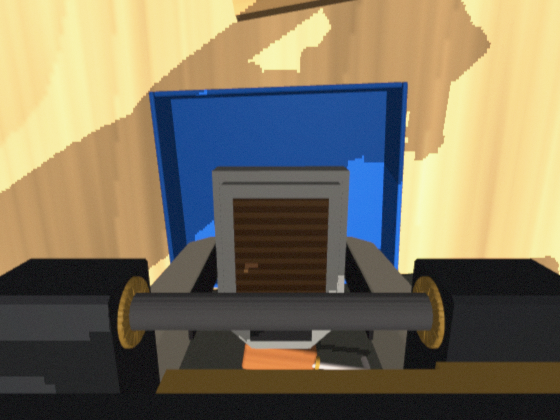

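Run:
```python
from h import *
p=bot.camera_params('wrist')
for q in [(278,86),(151,94),(406,84)]: print(onz(p,q,45))
```

```text
[491.58353138 490.60193161  45.        ]
[398.36623921 485.39049077  45.        ]
[584.70376445 491.62256896  45.        ]
```

Run:
```python
from h import *
goto(491.5,407,29,1.6)
```

```text
shift [  6.2  -2.2 135.2] spin -0.033 yaw 1.567 q6 0.605 -> 0.57 pos [493.8 400.9 164.2] t 20.825
```

>>> apply_moves:
  commands:
    - [6,-2,50,-0.03]
    - [6,-2,100,-0.03]
    - [6,-2,120,-0.03]
    - [6,-2,128,-0.03]
    - [6,-2,133,-0.03]
    - [6,-2,134,-0.03]

```text
time_s: 21.58
eef_pos: [492.4, 408.2, 199.5]
eef_rot: [2.189, 2.253, 0.004]
contact_force: [0.4, -0.2, -1.5]
finger_gap: 61.7
```

>>> apply_moves:
  commands:
    - [0,0,0,0]
    - [0,0,0,0]
    - [0,0,0,0]
  fingers: 0.2

```text
time_s: 21.95
eef_pos: [491.7, 408.1, 198.4]
eef_rot: [2.189, 2.253, 0.001]
contact_force: [0.1, -0.9, -0.2]
finger_gap: 74.5
```

>>> apply_moves:
  commands:
    - [0,0,-40,0]
    - [0,0,-90,0]
    - [0,0,-140,0]
    - [0,0,-140,0]
  fingers: 0

```text
time_s: 22.45
eef_pos: [493.0, 408.9, 344.4]
eef_rot: [2.188, 2.252, 0.016]
contact_force: [-0.2, -0.4, -0.4]
finger_gap: 93.2
```

Run:
```python
from h import *
p,f=snap('wrist','w11')
goto(629,-55,120,0.075)
```

```text
shift [-467.4  123.    53.1] spin 1.525 yaw 1.6 q6 0.583 -> 2.11 pos [492.3 408.4 174. ] t 22.5
```

View pics/w11.png

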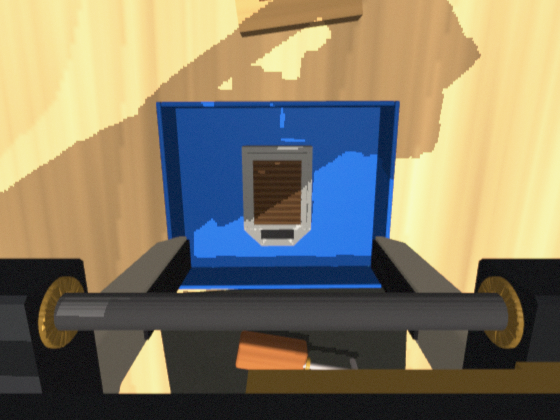

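>>> apply_moves:
  commands:
    - [-467,123,0,1.525]
    - [-467,123,0,1.525]
    - [-467,123,0,1.525]
    - [-467,123,0,1.525]
    - [-467,123,0,1.525]
    - [-467,123,0,1.525]
    - [-467,123,0,1.525]
    - [-467,123,0,1.525]
    - [-467,123,0,1.525]
    - [-467,123,0,1.525]

```text
time_s: 23.75
eef_pos: [627.5, -55.1, 336.0]
eef_rot: [-3.138, -0.119, 0.004]
contact_force: [0.1, 0.1, 0.3]
finger_gap: 92.9
```

Run:
```python
from h import *
p,f=snap('wrist','w12')
goto(629,-55,48.5,0.075)
```

```text
shift [  1.6   0.8 120.9] spin 0.002 yaw 0.077 q6 1.326 -> 1.33 pos [627.6 -54.4 169.4] t 23.8
```

View pics/w12.png

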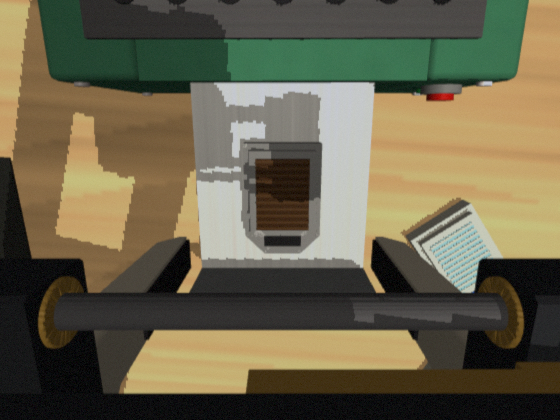

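>>> apply_moves:
  commands:
    - [1.5,0,40,0]
    - [1.5,0,90,0]
    - [1.5,0,110,0]
    - [1.5,0,117,0]
    - [1.5,0,120.5,0]
    - [1.5,0,120.5,0]

```text
time_s: 24.55
eef_pos: [630.4, -55.3, 219.0]
eef_rot: [3.139, 0.118, 0.004]
contact_force: [-0.7, -0.4, -0.1]
finger_gap: 92.8
```

>>> apply_moves:
  commands:
    - [0,0,0,0]
    - [0,0,0,0]
    - [0,0,0,0]
    - [0,0,0,0]
    - [0,0,0,0]
    - [0,0,0,0]
  fingers: 1
  newtons: 30

```text
time_s: 25.3
eef_pos: [629.6, -55.3, 217.5]
eef_rot: [3.139, 0.117, 0.0]
contact_force: [-1.4, -0.2, 2.5]
finger_gap: 61.6
```

>>> apply_moves:
  commands:
    - [0,0,-15,0]
    - [0,0,-50,0]
    - [0,0,-110,0]
    - [0,0,-125,0]

```text
time_s: 25.8
eef_pos: [630.9, -55.4, 348.8]
eef_rot: [3.138, 0.118, 0.013]
contact_force: [1.0, -0.3, -1.4]
finger_gap: 61.7
```

Run:
```python
from h import *
p,f=snap('wrist','w13')
goto(492,408,171,1.6);print(bot.state()['finger_gap'])
```

```text
shift [-103.9 -472.5    9. ] spin -1.525 yaw 0.075 q6 1.327 -> -0.2 pos [630.8 -55.4 181.8] t 25.85
61.487229401743946
```

View pics/w13.png

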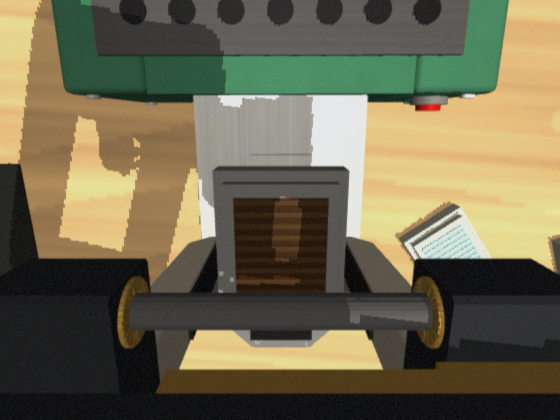

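>>> apply_moves:
  commands:
    - [-104,-472,0,-1.525]
    - [-104,-472,0,-1.525]
    - [-104,-472,0,-1.525]
    - [-104,-472,0,-1.525]
    - [-104,-472,0,-1.525]
    - [-104,-472,0,-1.525]
    - [-104,-472,0,-1.525]
    - [-104,-472,0,-1.525]
    - [-104,-472,0,-1.525]
    - [-104,-472,0,-1.525]

```text
time_s: 27.1
eef_pos: [490.3, 407.2, 340.8]
eef_rot: [-2.19, -2.252, 0.004]
contact_force: [0.7, -0.5, -1.5]
finger_gap: 61.8
```

Run:
```python
from h import *
goto(491.8,408.2,214-167,1.6)
```

```text
shift [  1.1   1.8 126.8] spin -0.001 yaw 1.599 q6 0.585 -> 0.58 pos [490.3 407.2 173.8] t 27.1
```

>>> apply_moves:
  commands:
    - [1,1,50,0]
    - [1,1,95,0]
    - [1,1,112,0]
    - [1,1,118,0]
    - [1,1,122,0]
    - [1,1,126,0]
    - [1,1,128,0]

```text
time_s: 27.98
eef_pos: [491.9, 409.0, 215.3]
eef_rot: [2.189, 2.253, 0.002]
contact_force: [-0.5, -0.7, -0.3]
finger_gap: 62.0
```

>>> apply_moves:
  commands:
    - [0,0,2,0]
    - [0,0,3.5,0]
    - [0,0,3.5,0]

```text
time_s: 28.35
eef_pos: [491.5, 408.7, 210.7]
eef_rot: [-2.189, -2.254, 0.0]
contact_force: [-0.4, -0.4, -1.6]
finger_gap: 61.7
```

Nested without contact force; release.

>>> apply_moves:
  commands:
    - [0,0,0,0]
    - [0,0,0,0]
    - [0,0,0,0]
  fingers: 0.2

```text
time_s: 28.72
eef_pos: [491.6, 408.8, 211.0]
eef_rot: [2.189, 2.253, 0.001]
contact_force: [-0.2, -0.2, 0.1]
finger_gap: 74.1
```

>>> apply_moves:
  commands:
    - [0,0,-40,0]
    - [0,0,-90,0]
    - [0,0,-130,0]
    - [0,0,-130,0]
  fingers: 0

```text
time_s: 29.22
eef_pos: [492.8, 409.5, 346.3]
eef_rot: [2.188, 2.252, 0.013]
contact_force: [-0.5, -0.1, -0.1]
finger_gap: 93.0
```

Run:
```python
from h import *
p,f=snap('wrist','w14')
t,f=snap('top','t2')
for d in bot.mark_of('clean_a_c','top')[:6]: print(round(d['score'],2),np.round(d['centre'],1),np.round(onz(t,d['centre'],11),1))
for d in bot.find_in('clean_a_c','top')[:6]: print(round(d['score'],2),np.round(d['centre'],1),np.round(onz(t,d['centre'],11),1))
```

```text
0.73 [412.7 223.8] [ 558.5 -371.8   11. ]
0.57 [309.9 234.1] [535.9 -61.   11. ]
0.56 [416.8 223.2] [ 560.  -384.2   11. ]
0.18 [308.1 195.3] [654.4 -59.7  11. ]
```

View pics/w14.png

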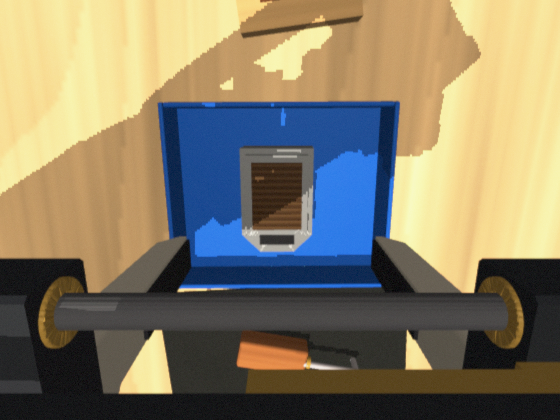

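View pics/t2.png

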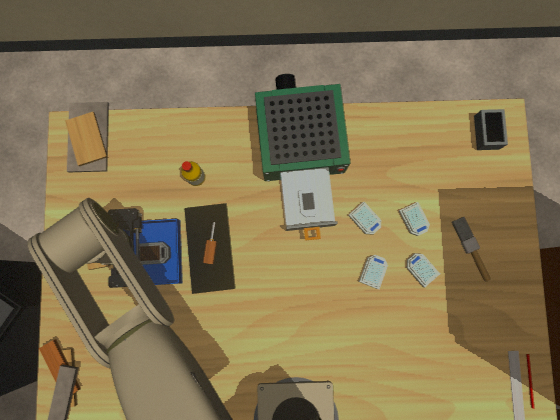

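Run:
```python
from h import *
t=bot.camera_params('top');f=cv2.imread('pics/t2.png')
cv2.imwrite('pics/t2c.png',cv2.resize(f[190:300,335:455],None,fx=5,fy=5,interpolation=cv2.INTER_CUBIC))
hsv=cv2.cvtColor(f,cv2.COLOR_BGR2HSV)
m=cv2.inRange(hsv,(100,120,60),(130,255,255))
cs,_=cv2.findContours(m,cv2.RETR_EXTERNAL,cv2.CHAIN_APPROX_NONE)
for c in cs:
    if cv2.contourArea(c)>10:
        (x,y),s,a=cv2.minAreaRect(c);print((x,y),s,a,onz(t,(x,y),22))
```

```text
(378.0689392089844, 260.3276062011719) (8.541985511779785, 2.414039373397827) 21.801406860351562 [ 451.52792328 -259.08272969   22.        ]
(415.2048645019531, 259.7458801269531) (2.1766271591186523, 9.090619087219238) 50.19443130493164 [ 450.2455105  -368.96432303   22.        ]
(421.300048828125, 228.60003662109375) (2.2360680103302, 8.9442720413208) 63.43495178222656 [ 542.23366718 -393.30105241   22.        ]
(374.25, 226.25) (2.1213202476501465, 8.485280990600586) 45.0 [ 553.13381092 -253.31508983   22.        ]
(159.13955688476562, 251.54689025878906) (64.72016143798828, 37.59834671020508) 88.02507019042969 [495.17679759 389.02618185  22.        ]
```

View pics/t2c.png

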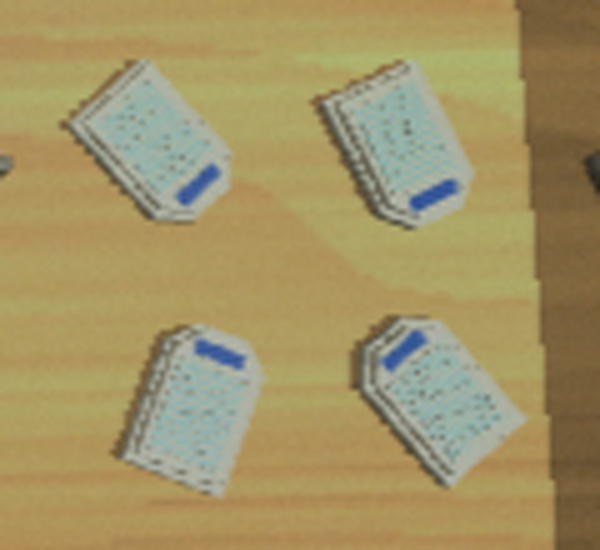

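Run:
```python
from h import *
t=bot.camera_params('top')
for n,c,b in [('A',(365.4,218),(374.6,227.2)),('B',(414.4,219),(421.8,229)),('C',(373.6,272),(379,260.8)),('D',(423,270.4),(415.8,260))]:
    C=onz(t,c,15);B=onz(t,b,22);d=C-B;a=np.arctan2(d[1],d[0]);q1=np.arctan2(C[1],C[0])
    print(n,np.round(C,1),'alpha',round(a,2),'q6 for psi=a:',round(q1+1.57-a,2),' psi=a+pi:',round((q1+1.57-a-np.pi+np.pi)%(2*np.pi)-np.pi,2))
```

```text
A [ 579.6 -229.5   15. ] alpha 0.7 q6 for psi=a: 0.49  psi=a+pi: -2.65
B [ 572.5 -376.7   15. ] alpha 0.52 q6 for psi=a: 0.47  psi=a+pi: -2.67
C [ 417.7 -245.4   15. ] alpha 2.67 q6 for psi=a: -1.63  psi=a+pi: 1.51
D [ 418.4 -392.    15. ] alpha -2.54 q6 for psi=a: 3.36  psi=a+pi: 0.22
```

Run:
```python
from h import *
goto(518,-281,180,0.7)
```

```text
shift [-689.9    6.8   -7. ] spin 0.9 yaw 1.6 q6 0.584 -> 1.48 pos [491.1 408.4 171.9] t 29.425
```

>>> apply_moves:
  commands:
    - [-690,7,-8,0.9]
    - [-690,7,-8,0.9]
    - [-690,7,-8,0.9]
    - [-690,7,-8,0.9]
    - [-690,7,-8,0.9]
    - [-690,7,-8,0.9]
    - [-690,7,-8,0.9]
    - [-690,7,-8,0.9]
    - [-690,7,-8,0.9]
    - [-690,7,-8,0.9]
    - [-690,7,-8,0.9]
    - [-690,7,-8,0.9]

```text
time_s: 30.92
eef_pos: [517.4, -284.6, 346.5]
eef_rot: [-2.952, -1.069, 0.004]
contact_force: [0.1, 1.2, -0.0]
finger_gap: 92.8
```

>>> apply_moves:
  commands:
    - [0,0,30,0]
    - [0,0,30,0]
    - [0,0,30,0]

```text
time_s: 31.3
eef_pos: [518.6, -279.9, 318.7]
eef_rot: [-2.95, -1.078, 0.001]
contact_force: [0.6, 0.1, 0.1]
finger_gap: 93.4
```

```bash
cat >> h.py <<'E'
def cpoly(cx,cy,a,deck=False):
    if deck: L,W,k=41,26,11.9
    else: L,W,k=46,31,16
    P=np.array([[-L+k,-W],[L,-W],[L,W],[-L+k,W],[-L,W-k],[-L,-W+k]],float)
    c,s=np.cos(a),np.sin(a);return P@np.array([[c,s],[-s,c]])+[cx,cy]
def draw(f,p,cx,cy,a,z0,name,crop=None,s=2):
    g=cv2.resize(f,None,fx=s,fy=s,interpolation=cv2.INTER_CUBIC)
    for z,dk,col in [(z0+15,False,(0,0,255)),(z0+22,True,(0,255,0)),(z0,False,(255,0,255))]:
        q=np.array([proj(p,[x,y,z]) for x,y in cpoly(cx,cy,a,dk)])
        cv2.polylines(g,[np.int32(np.round((q+.5)*s))],True,col,1)
    if crop: x0,x1,y0,y1=[c*s for c in crop]; g=g[y0:y1,x0:x1]
    cv2.imwrite(f'pics/{name}.png',g)
E
python3 - <<'E'
from h import *
p,f=snap('wrist','w15')
for d in bot.mark_of('clean_a_c','wrist')[:4]: print(round(d['score'],2),np.round(d['centre'],1),np.round(onz(p,d['centre'],11),1))
goto(518,-281,150,0.7)
E
```

```text
0.95 [406.6 224. ] [ 570.8 -377.6   11. ]
shift [-1.2 -0.2  2.9] spin 0.001 yaw 0.701 q6 0.288 -> 0.29 pos [ 519.  -280.3  152.9] t 31.4
```

View pics/w15.png

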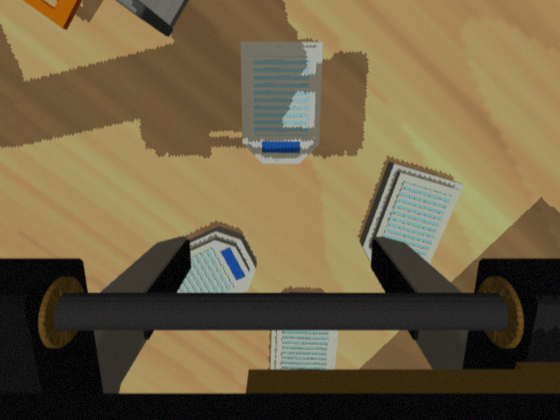

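```bash
cat >> h.py <<'E'
from scipy.optimize import minimize
def fit(f,p,x0,z0=0,span=(8,8,.12)):
    g=cv2.GaussianBlur(cv2.cvtColor(f,cv2.COLOR_BGR2GRAY).astype(np.float32),(0,0),1.0)
    gx=cv2.Sobel(g,cv2.CV_32F,1,0);gy=cv2.Sobel(g,cv2.CV_32F,0,1)
    gx,gy=[np.clip(a,-60,60) for a in (gx,gy)]
    def cost(v):
        tot=0;n=0
        for z,dk,w in [(z0+15,False,1.),(z0+22,True,.7)]:
            P=cpoly(*v,dk);Q=np.roll(P,-1,0)
            for A,B in zip(P,Q):
                k=max(4,int(np.linalg.norm(A-B)/2));t=np.linspace(0.05,.95,k)[:,None]
                X=A+(B-A)*t
                q=np.array([proj(p,[x,y,z]) for x,y in X])
                d=q[-1]-q[0];d=d/np.linalg.norm(d);nn=np.array([-d[1],d[0]])
                m=[cv2.remap(c,q[:,0].astype(np.float32)[None],q[:,1].astype(np.float32)[None],cv2.INTER_LINEAR)[0] for c in (gx,gy)]
                tot+=w*np.abs(m[0]*nn[0]+m[1]*nn[1]).sum();n+=w*k
        return -tot/n
    best=None
    rng=np.random.default_rng(0)
    c0=[np.array(x0)+rng.uniform(-1,1,3)*np.array(span) for _ in range(150)]
    c0=sorted(c0,key=cost)[:6]
    for c in c0:
        r=minimize(cost,c,method='Nelder-Mead',options=dict(initial_simplex=[c,c+[2,0,0],c+[0,2,0],c+[0,0,.03]],xatol=.02,fatol=.001))
        if best is None or r.fun<best.fun: best=r
    return best.x,best.fun
E
python3 - <<'E'
from h import *
p=bot.camera_params('wrist');f=cv2.imread('pics/w15.png')
c=onz(p,(281,96),22);v,s=fit(f,p,[c[0],c[1],0.7]);print(c,v,s)
draw(f,p,*v,0,'f15',(180,400,10,190),3)
goto(v[0],v[1],22.5,v[2])
E
```

```text
[ 582.36462165 -226.62095454   22.        ] [ 580.26260538 -227.98338475    0.68727078] -34.941423529598495
shift [ 80.5  -0.7 130.5] spin 0.013 yaw 0.701 q6 0.288 -> 0.3 pos [ 519.  -280.3  152.9] t 31.4
```

View pics/f15.png

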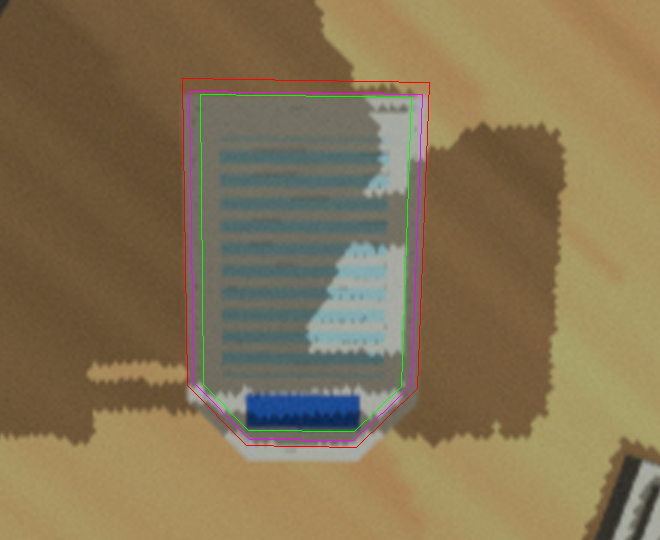

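Run:
```python
from h import *
p=bot.camera_params('wrist');f=cv2.imread('pics/w15.png')
v=[577.2,-230.4,.69]
draw(f,p,*v,0,'f15b',(180,400,10,190),3)
goto(v[0],v[1],22.5,v[2])
```

```text
shift [ 76.6  -0.8 130.5] spin 0.011 yaw 0.701 q6 0.288 -> 0.3 pos [ 519.  -280.3  152.9] t 31.4
```

View pics/f15b.png

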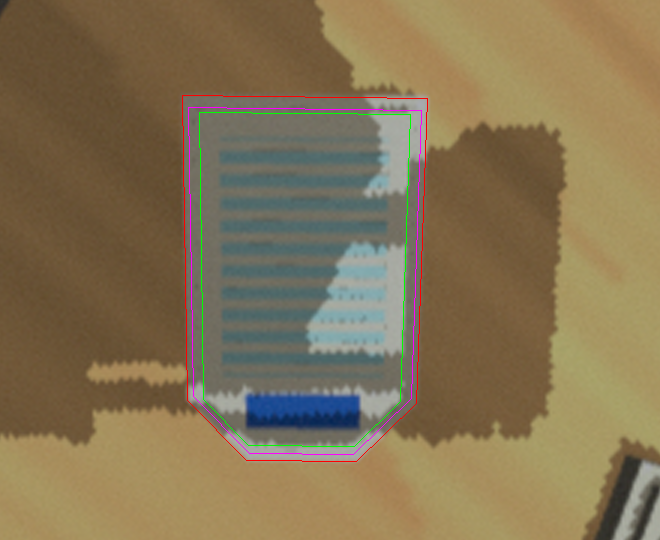

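>>> apply_moves:
  commands:
    - [40,-0.5,20,0.01]
    - [76.5,-0.8,60,0.01]
    - [76.5,-0.8,105,0.01]
    - [76.5,-0.8,122,0.01]
    - [76.5,-0.8,128,0.01]
    - [76.5,-0.8,130,0.01]
    - [76.5,-0.8,130,0.01]

```text
time_s: 32.28
eef_pos: [577.2, -231.6, 190.7]
eef_rot: [2.955, 1.061, 0.003]
contact_force: [0.6, 0.3, 0.3]
finger_gap: 92.9
```

>>> apply_moves:
  commands:
    - [0,0,0,0]
    - [0,0,0,0]
    - [0,0,0,0]
    - [0,0,0,0]
    - [0,0,0,0]
    - [0,0,0,0]
  fingers: 1
  newtons: 30

```text
time_s: 33.02
eef_pos: [576.6, -230.9, 188.9]
eef_rot: [2.957, 1.062, 0.0]
contact_force: [-0.6, -0.6, 1.2]
finger_gap: 61.9
```

>>> apply_moves:
  commands:
    - [0,0,-20,0]
    - [0,0,-60,0]
    - [0,0,-120,0]
    - [0,0,-120,0]

```text
time_s: 33.52
eef_pos: [578.7, -231.9, 317.3]
eef_rot: [2.948, 1.059, 0.014]
contact_force: [0.4, 0.2, -1.3]
finger_gap: 61.6
```

Run:
```python
from h import *
goto(629.3,-55.2,165,0.075)
```

```text
shift [ 151.6 -104.   -15.1] spin 0.615 yaw 0.69 q6 0.418 -> 1.03 pos [ 578.7 -231.9  150.3] t 33.525
```

>>> apply_moves:
  commands:
    - [151.5,-104,-14,0.615]
    - [151.5,-104,-14,0.615]
    - [151.5,-104,-14,0.615]
    - [151.5,-104,-14,0.615]
    - [151.5,-104,-14,0.615]
    - [151.5,-104,-14,0.615]

```text
time_s: 34.28
eef_pos: [627.0, -55.0, 322.6]
eef_rot: [3.139, 0.119, -0.001]
contact_force: [-0.7, 0.0, -1.5]
finger_gap: 61.7
```

Run:
```python
from h import *
p,f=snap('wrist','w16')
goto(629.3,-55.2,60,0.075);print(bot.state()['finger_gap'])
st=bot.state();T=Rm(st['eef_rot'])
for a,z in [((280,168),0)]: pass
```

```text
shift [ 2.4  0.1 95.6] spin 0.0 yaw 0.075 q6 1.326 -> 1.33 pos [627.  -55.2 155.6] t 34.325
61.4180014717297
```

View pics/w16.png

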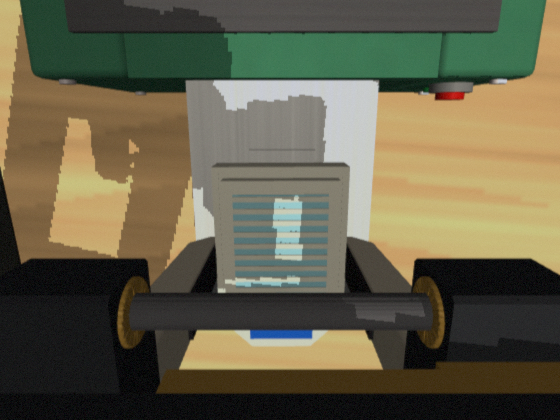

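Run:
```python
from h import *
A=np.array([[0,-.968,-.251],[1,0,0],[0,-.251,.968]]);o=np.array([68.98,-.9,19.9])
def tool(px,zt,p=bot.camera_params('wrist')):
    d=A@np.array([(px[0]-p['cx'])/p['fx'],(px[1]-p['cy'])/p['fy'],1]); return o+d*(zt-o[2])/d[2]
for n,nm,zt in [('w13','spent',190.5),('w16','clean',188.9)]:
    f=cv2.imread(f'pics/{n}.png')
    g=cv2.cvtColor(f,cv2.COLOR_BGR2GRAY)[150:190,230:330].mean(1); print(np.round(g[::1]).astype(int))
for r in (167,168,169): print('spent',r,tool((280,r),175.5), 'deck')
for r in (162,163,164): print('clean',r,tool((280,r),173.9))
for q in [(214,168),(349,168),(250,347),(312,347)]: print(q,tool(q,175.5))
for q in [(213,164),(349,164),(250,345),(312,345)]: print(q,tool(q,173.9))
```

```text
[168 168 168 161 153 158 167 168 168 168 168 168 168 168 166 146  96  56
  51  52  65  82  88  89  89  89  88  88  88  89  87  74  54  53  70  86
  88  88  88  88]
[123 132 133 133 133 133 133 133 133 133 133 129 110  79  73  74  90 115
 127 128 128 128 128 128 128 128 126 114  88  76  91 115 126 127 127 127
 127 127 127 127]
spent 167 [ 45.9140804   -1.13649397 175.5       ] deck
spent 168 [ 45.46020251  -1.13666622 175.5       ] deck
spent 169 [ 45.00566297  -1.13683873 175.5       ] deck
clean 162 [ 48.38754296  -1.13321345 173.9       ]
clean 163 [ 47.94158511  -1.1333827  173.9       ]
clean 164 [ 47.49497952  -1.13355219 173.9       ]
(214, 168) [ 45.46020251 -30.93740798 175.5       ]
(349, 168) [ 45.46020251  30.0186547  175.5       ]
(250, 347) [-48.03237674 -16.74876972 175.5       ]
(312, 347) [-48.03237674  15.44291515 175.5       ]
(213, 164) [ 47.49497952 -30.98776434 173.9       ]
(349, 164) [ 47.49497952  29.61183046 173.9       ]
(250, 345) [-45.6422835  -16.55956869 173.9       ]
(312, 345) [-45.6422835   15.24781507 173.9       ]
```

>>> apply_moves:
  commands:
    - [0.9,0,40,0]
    - [0.9,0,80,0]
    - [0.9,0,92,0]
    - [0.9,0,96,0]
    - [0.9,0,98,0]
    - [0.9,0,100,0]
    - [0.9,0,100,0]

```text
time_s: 35.2
eef_pos: [628.5, -54.3, 223.7]
eef_rot: [3.139, 0.118, 0.002]
contact_force: [0.6, -0.2, -0.8]
finger_gap: 61.7
```

>>> apply_moves:
  commands:
    - [0,0,1.5,0]
    - [0,0,3,0]
    - [0,0,4.5,0]
    - [0,0,5,0]

```text
time_s: 35.7
eef_pos: [628.1, -54.2, 217.5]
eef_rot: [-3.139, -0.118, 0.001]
contact_force: [0.5, 0.7, -0.9]
finger_gap: 61.7
```

>>> apply_moves:
  commands:
    - [0,0,1,0]
    - [0,0,1.5,0]
    - [0,0,1.5,0]

```text
time_s: 36.08
eef_pos: [628.1, -54.3, 216.3]
eef_rot: [-3.139, -0.117, 0.0]
contact_force: [-0.5, -0.4, -0.9]
finger_gap: 61.4
```

>>> apply_moves:
  commands:
    - [0,0,0,0]
    - [0,0,0,0]
    - [0,0,0,0]
    - [0,0,0,0]
    - [0,0,0,0]
  fingers: 0

```text
time_s: 36.7
eef_pos: [628.2, -54.2, 216.3]
eef_rot: [3.139, 0.117, 0.0]
contact_force: [0.2, -0.1, -0.9]
finger_gap: 92.4
```

>>> apply_moves:
  commands:
    - [0,0,-40,0]
    - [0,0,-90,0]
    - [0,0,-120,0]
    - [0,0,-120,0]

```text
time_s: 37.2
eef_pos: [629.3, -54.4, 340.2]
eef_rot: [3.138, 0.117, 0.01]
contact_force: [-0.1, 0.7, 0.2]
finger_gap: 92.8
```

Run:
```python
from h import *
p,f=snap('wrist','w17')
# view B: centre 572.5,-376.7 alpha .52
a=.52;goto(572-80*np.cos(a),-377-80*np.sin(a),150,a)
```

```text
shift [-152.7  352.    20.3] spin -0.445 yaw 0.075 q6 1.329 -> 0.88 pos [628.5 -54.3 170.5] t 37.25
```

View pics/w17.png

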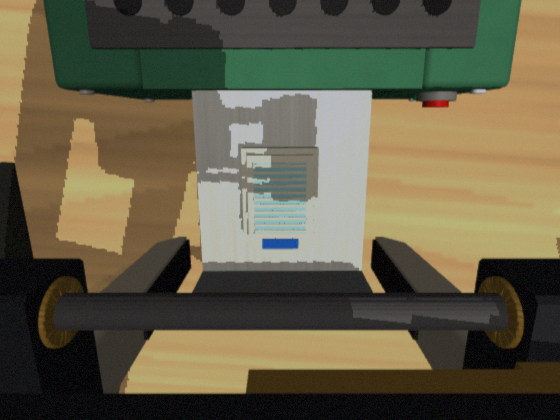

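>>> apply_moves:
  commands:
    - [-153,352,10,-0.445]
    - [-153,352,10,-0.445]
    - [-153,352,10,-0.445]
    - [-153,352,10,-0.445]
    - [-153,352,20,-0.445]
    - [-153,352,20,-0.445]
    - [-153,352,20,-0.445]
    - [-153,352,20,-0.445]
    - [-153,352,20,-0.445]

```text
time_s: 38.38
eef_pos: [502.5, -415.2, 315.5]
eef_rot: [-3.034, -0.809, 0.0]
contact_force: [0.6, -0.3, -0.9]
finger_gap: 92.7
```

Run:
```python
from h import *
p,f=snap('wrist','w18')
import json
for d in bot.mark_of('clean_b_c','wrist')[:4]: print(round(d['score'],2),np.round(d['centre'],1),np.round(onz(p,d['centre'],11),1))
v,s=fit(f,p,[571,-377,0.55],span=(12,12,.2));print(v,s)
draw(f,p,*v,0,'f18',(180,400,10,190),3)
goto(v[0],v[1],22.5,v[2])
```

```text
0.64 [ 83.3 200.5] [ 417.4 -269.7   11. ]
[ 5.71078844e+02 -3.77214118e+02  4.15851713e-01] -39.928446749841704
shift [ 78.    1.3 126.7] spin 0.106 yaw 0.522 q6 0.28 -> 0.39 pos [ 502.8 -415.   149.2] t 38.475
```

View pics/w18.png

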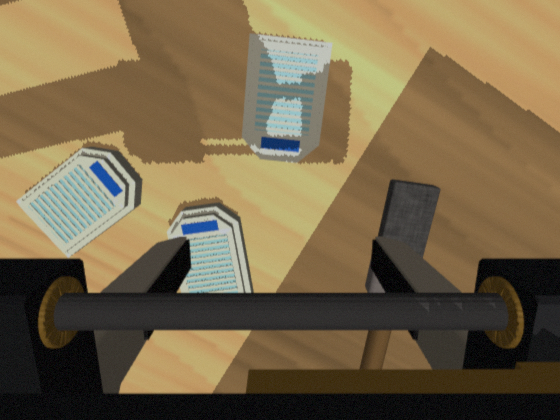

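View pics/f18.png

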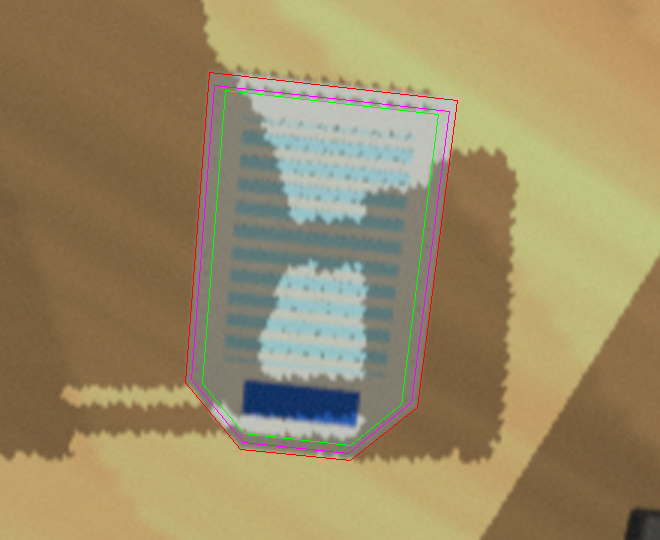

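>>> apply_moves:
  commands:
    - [40,1,20,0.1]
    - [78,1.3,60,0.106]
    - [78,1.3,105,0.106]
    - [78,1.3,120,0.106]
    - [78,1.3,125,0.106]
    - [78,1.3,127,0.106]
    - [78,1.3,127,0.106]

```text
time_s: 39.35
eef_pos: [570.7, -379.9, 191.4]
eef_rot: [3.073, 0.644, 0.003]
contact_force: [-0.7, -0.2, -0.0]
finger_gap: 93.0
```

>>> apply_moves:
  commands:
    - [0,0,0,0]
    - [0,0,0,0]
    - [0,0,0,0]
    - [0,0,0,0]
    - [0,0,0,0]
    - [0,0,0,0]
  fingers: 1
  newtons: 30

```text
time_s: 40.1
eef_pos: [570.2, -379.1, 189.4]
eef_rot: [3.075, 0.645, -0.0]
contact_force: [-1.8, -0.1, 0.9]
finger_gap: 61.7
```

>>> apply_moves:
  commands:
    - [0,0,-20,0]
    - [0,0,-60,0]
    - [0,0,-120,0]
    - [0,0,-130,0]

```text
time_s: 40.6
eef_pos: [571.7, -380.1, 327.5]
eef_rot: [3.066, 0.644, 0.011]
contact_force: [0.9, 0.4, -1.6]
finger_gap: 61.9
```

Run:
```python
from h import *
goto(628.1,-54.8,165,0.075)
```

```text
shift [ 182.5 -275.1   -6.2] spin 0.339 yaw 0.414 q6 0.495 -> 0.83 pos [ 571.7 -380.1  160.5] t 40.6
```

>>> apply_moves:
  commands:
    - [182,-275,-6,0.339]
    - [182,-275,-6,0.339]
    - [182,-275,-6,0.339]
    - [182,-275,-6,0.339]
    - [182,-275,-6,0.339]
    - [182,-275,-6,0.339]
    - [182,-275,-6,0.339]
    - [182,-275,-6,0.339]

```text
time_s: 41.6
eef_pos: [626.1, -55.6, 325.2]
eef_rot: [3.139, 0.116, -0.001]
contact_force: [-0.6, -0.2, -2.0]
finger_gap: 61.8
```

```bash
cat >> h.py <<'E'
def band(f):
    g=cv2.cvtColor(f,cv2.COLOR_BGR2GRAY)[150:190,230:330].mean(1); return np.round(g).astype(int)
def tool(px,zt):
    p=bot.camera_params('wrist');A=np.array([[0,-.968,-.251],[1,0,0],[0,-.251,.968]]);o=np.array([68.98,-.9,19.9])
    d=A@np.array([(px[0]-p['cx'])/p['fx'],(px[1]-p['cy'])/p['fy'],1]); return o+d*(zt-o[2])/d[2]
E
python3 - <<'E'
from h import *
p,f=snap('wrist','w19');print(band(f))
for r in range(162,172,2): print(r,tool((280,r),189.4-15))
goto(628.1,-54.8,70,0.075);print(bot.state()['finger_gap'])
E
```

```text
[118 130 134 134 133 133 134 133 124  99  76  72  79 107 129 128 128 128
 128 128 127 127 127 123 105  77  83 108 125 127 127 127 127 127 126 127
 127 127 127 126]
162 [ 48.32068433  -1.13397064 174.4       ]
164 [ 47.42522296  -1.13431048 174.4       ]
166 [ 46.5271565   -1.13465131 174.4       ]
168 [ 45.62647357  -1.13499313 174.4       ]
170 [ 44.72316273  -1.13533595 174.4       ]
shift [ 2.1 -0.9 88.1] spin -0.002 yaw 0.073 q6 1.328 -> 1.33 pos [626.1 -55.9 158.1] t 41.65
61.52682766833603
```

View pics/w19.png

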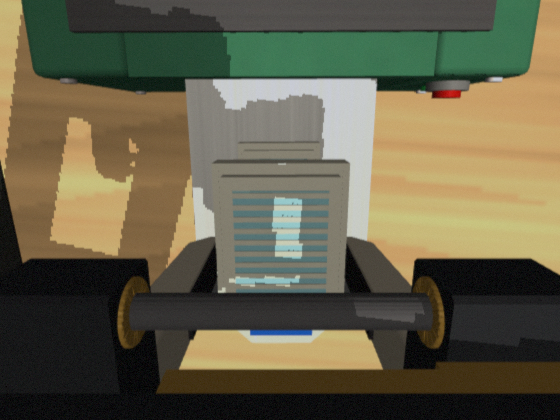

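>>> apply_moves:
  commands:
    - [0.7,-1.4,40,0]
    - [0.7,-1.4,70,0]
    - [0.7,-1.4,79,0]
    - [0.7,-1.4,82,0]
    - [0.7,-1.4,83,0]
    - [0.7,-1.4,83,0]

```text
time_s: 42.4
eef_pos: [627.5, -52.8, 243.8]
eef_rot: [3.139, 0.117, 0.003]
contact_force: [0.4, 0.2, -1.0]
finger_gap: 62.0
```

Run:
```python
from h import *
goto(626.7,-54.4,232.4-167,0.075);print(bot.state()['finger_gap'])
```

```text
shift [-0.9  1.5 11.4] spin -0.0 yaw 0.075 q6 1.331 -> 1.33 pos [627.5 -52.8  76.8] t 42.4
62.029795829857655
```

>>> apply_moves:
  commands:
    - [-0.9,1.5,2,0]
    - [-0.9,1.5,4,0]
    - [-0.9,1.5,6,0]
    - [-0.9,1.5,7.5,0]
    - [-0.9,1.5,9,0]
    - [-0.9,1.5,9,0]

```text
time_s: 43.15
eef_pos: [626.0, -54.2, 233.1]
eef_rot: [-3.139, -0.117, 0.001]
contact_force: [0.0, 1.7, -1.4]
finger_gap: 61.5
```

>>> apply_moves:
  commands:
    - [0,0,0.7,0]
    - [0,0,0.7,0]

```text
time_s: 43.4
eef_pos: [626.1, -54.2, 232.6]
eef_rot: [3.139, 0.117, 0.0]
contact_force: [-0.4, 0.1, -0.4]
finger_gap: 61.7
```

>>> apply_moves:
  commands:
    - [0,0,0,0]
    - [0,0,0,0]
    - [0,0,0,0]
    - [0,0,0,0]
    - [0,0,0,0]
  fingers: 0

```text
time_s: 44.02
eef_pos: [626.1, -54.2, 232.6]
eef_rot: [-3.139, -0.117, -0.0]
contact_force: [-0.2, 0.1, 0.1]
finger_gap: 92.8
```

>>> apply_moves:
  commands:
    - [0,0,-40,0]
    - [0,0,-90,0]
    - [0,0,-110,0]
    - [0,0,-110,0]

```text
time_s: 44.52
eef_pos: [626.7, -54.3, 344.3]
eef_rot: [3.139, 0.117, 0.006]
contact_force: [-0.5, 0.2, -0.2]
finger_gap: 92.7
```

Run:
```python
from h import *
p,f=snap('wrist','w20')
# view C: centre 418,-245(net top) ; alpha 2.67 -> psi -0.47
a=2.67-np.pi;goto(418-65*np.cos(a),-247-65*np.sin(a),160,a)
a=-2.54+np.pi;goto(418-65*np.cos(a),-390-65*np.sin(a),160,a)
```

```text
shift [-277.4  142.9   15. ] spin 0.546 yaw 0.075 q6 1.328 -> 1.87 pos [626.  -54.2 175. ] t 44.575
shift [-288.7  352.    15. ] spin -0.527 yaw 0.075 q6 1.328 -> 0.8 pos [626.  -54.2 175. ] t 44.575
```

View pics/w20.png

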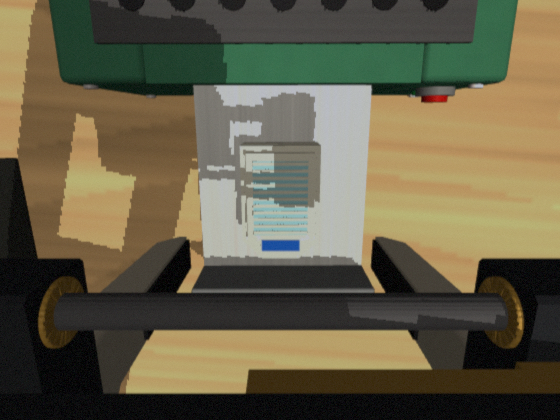

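Run:
```python
from h import *
a=2.67;goto(418-75*np.cos(a),-247-75*np.sin(a),155,a)
```

```text
shift [-157.8  215.7   20. ] spin -2.595 yaw 0.075 q6 1.328 -> -1.27 pos [626.  -54.2 175. ] t 44.575
```

>>> apply_moves:
  commands:
    - [-158,216,10,-2.595]
    - [-158,216,10,-2.595]
    - [-158,216,10,-2.595]
    - [-158,216,20,-2.595]
    - [-158,216,20,-2.595]
    - [-158,216,20,-2.595]
    - [-158,216,20,-2.595]
    - [-158,216,20,-2.595]
    - [-158,216,20,-2.595]
    - [-158,216,20,-2.595]
    - [-158,216,20,-2.595]
    - [-158,216,20,-2.595]

```text
time_s: 46.08
eef_pos: [483.9, -280.9, 319.3]
eef_rot: [-1.298, -2.856, -0.001]
contact_force: [-0.4, -0.4, -0.1]
finger_gap: 93.3
```

Run:
```python
from h import *
a=2.67;goto(418-75*np.cos(a),-247-75*np.sin(a),155,a)
```

```text
shift [-0.8  0.6 -2.7] spin -0.381 yaw 2.289 q6 -1.335 -> -1.72 pos [ 483.9 -280.9  152.3] t 46.075
```

>>> apply_moves:
  commands:
    - [0,0,0,-0.38]
    - [0,0,0,-0.38]
    - [0,0,0,-0.38]
    - [0,0,0,-0.38]

```text
time_s: 46.58
eef_pos: [484.3, -281.1, 321.0]
eef_rot: [-0.751, -3.048, -0.001]
contact_force: [0.1, 0.0, 0.1]
finger_gap: 93.1
```

Run:
```python
from h import *
p,f=snap('wrist','w21')
for d in bot.mark_of('clean_b_c','wrist')[:4]: print(round(d['score'],2),np.round(d['centre'],1),np.round(onz(p,d['centre'],11),1))
v,s=fit(f,p,[418,-250,2.67],span=(12,12,.2));print(v,s)
draw(f,p,*v,0,'f21',(180,400,10,190),3)
goto(v[0],v[1],22.5,v[2])
```

```text
0.95 [255.4 127. ] [ 421.2 -270.6   11. ]
[ 417.70680452 -266.03713767    2.80537362] -29.995379963991354
shift [ 66.1 -17.5 132.4] spin -0.146 yaw 2.66 q6 -1.706 -> -1.85 pos [ 484.5 -281.3  154.8] t 46.675
```

View pics/w21.png

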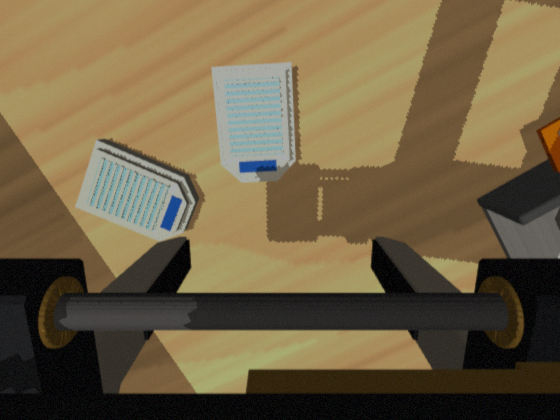

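View pics/f21.png

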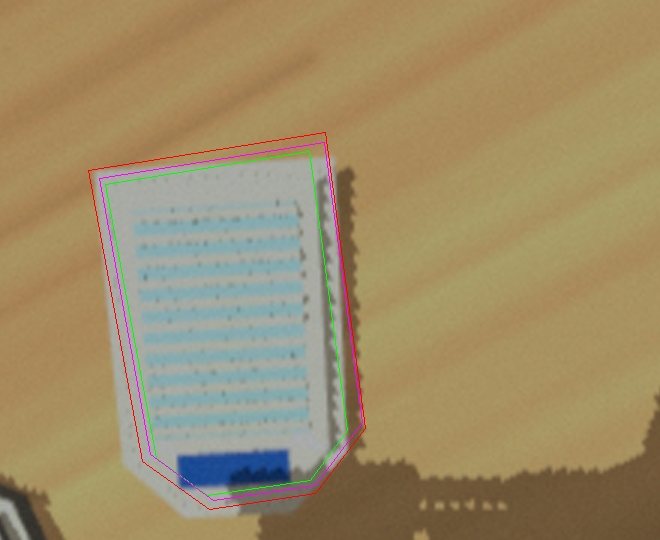

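Run:
```python
from h import *
p=bot.camera_params('wrist');f=cv2.imread('pics/w21.png')
v,s=fit(f,p,[421,-271,2.71],span=(5,5,.06));print(v,s)
draw(f,p,*v,0,'f21b',(180,400,10,190),3)
goto(v[0],v[1],22.5,v[2])
```

```text
[ 420.28559007 -270.26197398    2.71566136] -41.9353588310337
shift [ 61.9 -20.  132.4] spin -0.056 yaw 2.66 q6 -1.706 -> -1.76 pos [ 484.5 -281.3  154.8] t 46.675
```

View pics/f21b.png

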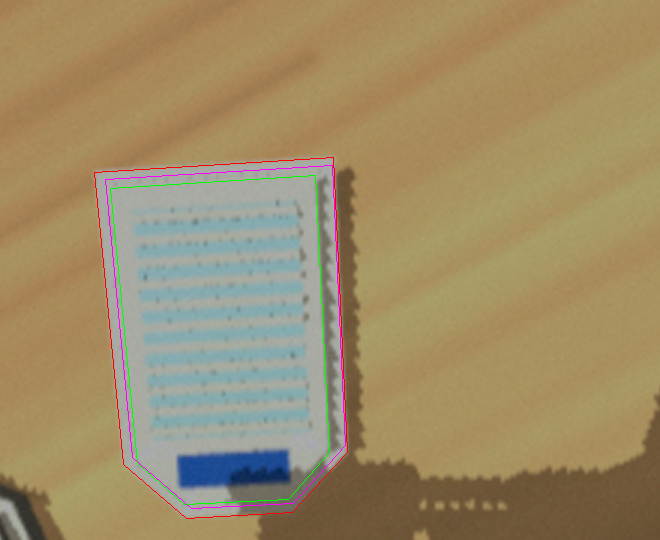

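Excellent fit. Descend and grasp.

>>> apply_moves:
  commands:
    - [30,-10,20,-0.05]
    - [62,-20,60,-0.056]
    - [62,-20,105,-0.056]
    - [62,-20,122,-0.056]
    - [62,-20,129,-0.056]
    - [62,-20,132,-0.056]
    - [62,-20,132,-0.056]

```text
time_s: 47.55
eef_pos: [421.2, -271.0, 191.8]
eef_rot: [0.659, 3.07, -0.001]
contact_force: [0.5, 1.1, -0.4]
finger_gap: 93.1
```

>>> apply_moves:
  commands:
    - [0,0,0,0]
    - [0,0,0,0]
    - [0,0,0,0]
    - [0,0,0,0]
    - [0,0,0,0]
    - [0,0,0,0]
  fingers: 1
  newtons: 30

```text
time_s: 48.3
eef_pos: [420.5, -270.6, 190.7]
eef_rot: [0.66, 3.071, -0.0]
contact_force: [-0.3, 0.5, 2.8]
finger_gap: 61.6
```

>>> apply_moves:
  commands:
    - [0,0,-20,0]
    - [0,0,-60,0]
    - [0,0,-120,0]
    - [0,0,-140,0]

```text
time_s: 48.8
eef_pos: [421.2, -271.2, 334.7]
eef_rot: [0.658, 3.067, -0.004]
contact_force: [1.2, -0.1, -1.8]
finger_gap: 61.8
```

Run:
```python
from h import *
goto(627,-54.3,165,0.075)
```

```text
shift [-98.6 282.3   2.9] spin 2.644 yaw 2.719 q6 -1.822 -> 0.82 pos [ 421.2 -271.2  167.7] t 48.8
```

>>> apply_moves:
  commands:
    - [-98,282,3,2.644]
    - [-98,282,3,2.644]
    - [-98,282,3,2.644]
    - [-98,282,3,2.644]
    - [-98,282,3,2.644]
    - [-98,282,3,2.644]
    - [-98,282,3,2.644]
    - [-98,282,3,2.644]
    - [-98,282,3,2.644]
    - [-98,282,3,2.644]
    - [-98,282,3,2.644]
    - [-98,282,3,2.644]

```text
time_s: 50.3
eef_pos: [625.4, -53.7, 326.8]
eef_rot: [-3.034, -0.813, 0.002]
contact_force: [0.2, -0.4, -1.3]
finger_gap: 61.4
```

Run:
```python
from h import *
goto(627,-54.3,163,0.075)
```

```text
shift [ 1.1  1.4 -3.2] spin 0.448 yaw 0.523 q6 0.88 -> 1.33 pos [625.4 -53.7 159.8] t 50.3
```

>>> apply_moves:
  commands:
    - [1,1,0,0.448]
    - [1,1,0,0.448]
    - [1,1,0,0.448]
    - [1,1,0,0.448]

```text
time_s: 50.8
eef_pos: [626.8, -54.0, 326.9]
eef_rot: [-3.139, -0.129, 0.002]
contact_force: [0.3, 0.1, -1.1]
finger_gap: 61.8
```

Run:
```python
from h import *
p,f=snap('wrist','w22');print(band(f))
for r in range(160,174,2): print(r,tool((280,r),190.7-15))
goto(627,-54.3,163,0.075);print(bot.state()['finger_gap'])
```

```text
[133 133 127 114 117 131 133 133 133 133 133 131 113  83  73  74  87 112
 127 128 128 128 128 128 128 128 127 114  88  76  93 117 126 127 127 127
 127 127 127 127]
160 [ 49.04723231  -1.13559762 175.7       ]
162 [ 48.1468519   -1.13593932 175.7       ]
164 [ 47.2438559   -1.13628202 175.7       ]
166 [ 46.3382329   -1.13662572 175.7       ]
168 [ 45.42997141  -1.13697042 175.7       ]
170 [ 44.51905989  -1.13731612 175.7       ]
172 [ 43.60548672  -1.13766284 175.7       ]
shift [ 0.2  0.3 -3. ] spin 0.008 yaw 0.083 q6 1.32 -> 1.33 pos [626.8 -54.  160. ] t 50.85
61.89503045189646
```

View pics/w22.png

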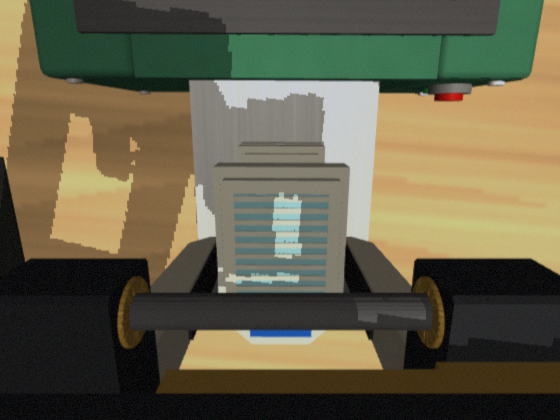

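>>> apply_moves:
  commands:
    - [1.4,0.2,35,-0.008]
    - [1.4,0.2,58,-0.008]
    - [1.4,0.2,66,-0.008]
    - [1.4,0.2,67,-0.008]
    - [1.4,0.2,67,-0.008]

```text
time_s: 51.48
eef_pos: [628.9, -54.2, 261.9]
eef_rot: [3.138, 0.141, 0.003]
contact_force: [-0.2, -0.7, -1.1]
finger_gap: 61.7
```

Run:
```python
from h import *
goto(628.2,-54.15,249.7-167,0.075);print(bot.state()['finger_gap'])
```

```text
shift [-0.7 -0.1 12.2] spin 0.015 yaw 0.09 q6 1.314 -> 1.33 pos [628.9 -54.2  94.9] t 51.475
61.735909900100204
```

>>> apply_moves:
  commands:
    - [-0.6,0,3,0.015]
    - [-0.6,0,5,0.015]
    - [-0.6,0,7,0.015]
    - [-0.6,0,8.5,0.015]
    - [-0.6,0,10,0.015]
    - [-0.6,0,10,0.015]

```text
time_s: 52.22
eef_pos: [627.7, -54.1, 250.4]
eef_rot: [-3.139, -0.117, 0.001]
contact_force: [-0.2, 0.0, -1.4]
finger_gap: 61.4
```

>>> apply_moves:
  commands:
    - [0,0,0.7,0]
    - [0,0,0.7,0]

```text
time_s: 52.48
eef_pos: [627.8, -54.2, 249.9]
eef_rot: [-3.139, -0.117, 0.0]
contact_force: [0.4, 0.4, -0.4]
finger_gap: 61.5
```

>>> apply_moves:
  commands:
    - [0,0,0,0]
    - [0,0,0,0]
    - [0,0,0,0]
    - [0,0,0,0]
    - [0,0,0,0]
  fingers: 0

```text
time_s: 53.1
eef_pos: [627.8, -54.2, 249.9]
eef_rot: [3.139, 0.117, 0.0]
contact_force: [-0.6, -0.3, 0.3]
finger_gap: 93.0
```

>>> apply_moves:
  commands:
    - [0,0,-40,0]
    - [0,0,-90,0]
    - [0,0,-95,0]
    - [0,0,-95,0]

```text
time_s: 53.6
eef_pos: [627.9, -54.2, 345.2]
eef_rot: [3.139, 0.117, 0.002]
contact_force: [0.3, 0.2, -1.2]
finger_gap: 93.2
```

Run:
```python
from h import *
p,f=snap('wrist','w23')
t,f=snap('top','t3')
a=.6;goto(418-75*np.cos(a),-390-75*np.sin(a),155,a)
```

```text
shift [-298.5  357.    21.6] spin -0.525 yaw 0.075 q6 1.329 -> 0.8 pos [627.2 -54.1 176. ] t 53.7
```

View pics/w23.png

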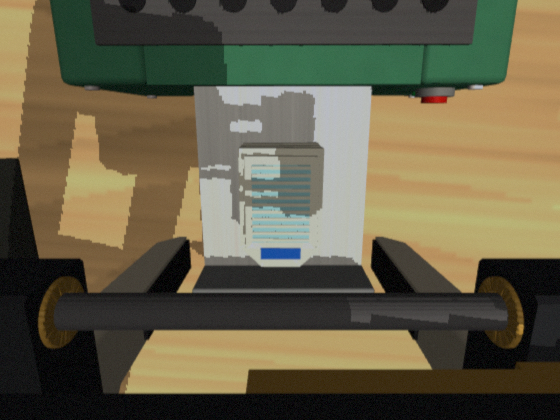

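View pics/t3.png

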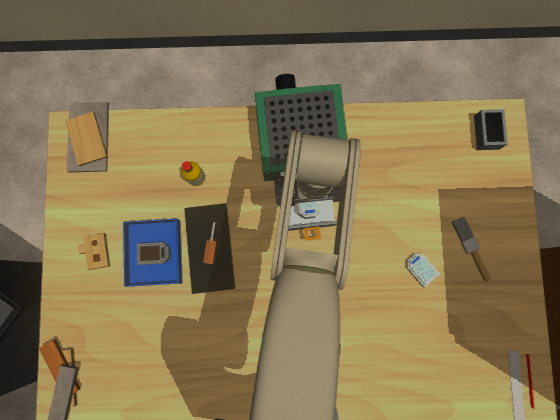

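>>> apply_moves:
  commands:
    - [-298,357,10,-0.525]
    - [-298,357,10,-0.525]
    - [-298,357,10,-0.525]
    - [-298,357,20,-0.525]
    - [-298,357,20,-0.525]
    - [-298,357,20,-0.525]
    - [-298,357,20,-0.525]
    - [-298,357,20,-0.525]
    - [-298,357,20,-0.525]
    - [-298,357,20,-0.525]

```text
time_s: 54.95
eef_pos: [357.3, -431.6, 323.6]
eef_rot: [-2.999, -0.927, 0.0]
contact_force: [1.1, 0.1, 0.6]
finger_gap: 92.8
```

Run:
```python
from h import *
p,f=snap('wrist','w24')
for d in bot.mark_of('clean_b_c','wrist')[:4]: print(round(d['score'],2),np.round(d['centre'],1),np.round(onz(p,d['centre'],11),1))
goto(418,-390,155,.6)
```

```text
shift [72.9 -0.1  2.3] spin 0.001 yaw 0.601 q6 -0.0 -> 0.0 pos [ 357.9 -431.3  157.3] t 55.05
```

View pics/w24.png

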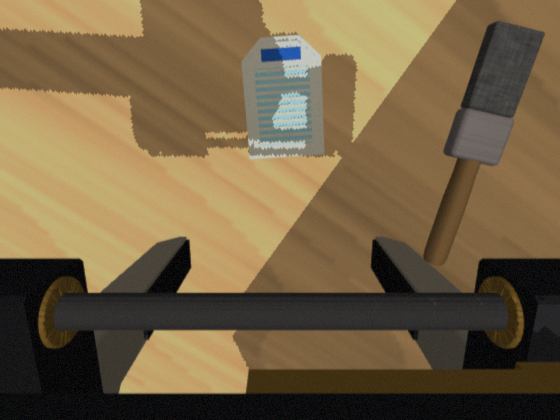

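Run:
```python
from h import *
p=bot.camera_params('wrist');f=cv2.imread('pics/w24.png')
c=onz(p,(284,97),15)
v,s=fit(f,p,[c[0],c[1],.64-np.pi],span=(5,5,.06));print(c,v,s)
draw(f,p,*v,0,'f24',(180,400,10,190),3)
goto(v[0],v[1],22.5,v[2]+np.pi)
```

```text
[ 426.95974062 -385.73020916   15.        ] [ 425.32415959 -385.95306181   -2.46877138] -35.48293370262783
shift [ 81.2   0.9 134.8] spin -0.072 yaw 0.601 q6 -0.0 -> -0.07 pos [ 357.9 -431.3  157.3] t 55.05
```

View pics/f24.png

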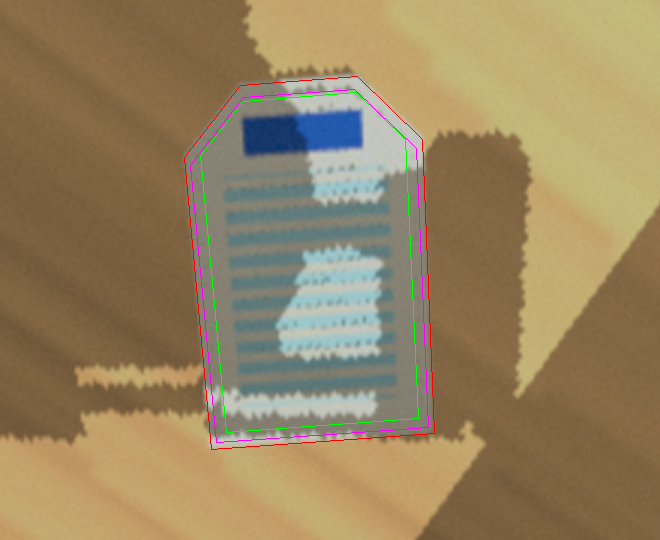

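>>> apply_moves:
  commands:
    - [40,0.5,20,-0.06]
    - [81.5,0.9,60,-0.063]
    - [81.5,0.9,105,-0.063]
    - [81.5,0.9,125,-0.063]
    - [81.5,0.9,132,-0.063]
    - [81.5,0.9,134.5,-0.063]
    - [81.5,0.9,134.5,-0.063]

```text
time_s: 55.92
eef_pos: [425.3, -388.0, 192.0]
eef_rot: [2.969, 1.02, 0.002]
contact_force: [0.9, -0.3, 0.6]
finger_gap: 93.1
```

>>> apply_moves:
  commands:
    - [0,0,0,0]
    - [0,0,0,0]
    - [0,0,0,0]
    - [0,0,0,0]
    - [0,0,0,0]
    - [0,0,0,0]
  fingers: 1
  newtons: 30

```text
time_s: 56.68
eef_pos: [425.1, -387.2, 190.5]
eef_rot: [2.971, 1.022, -0.0]
contact_force: [-0.1, -0.2, 2.6]
finger_gap: 61.7
```

>>> apply_moves:
  commands:
    - [0,0,-20,0]
    - [0,0,-60,0]
    - [0,0,-120,0]
    - [0,0,-150,0]

```text
time_s: 57.18
eef_pos: [425.5, -387.6, 345.8]
eef_rot: [2.966, 1.02, 0.004]
contact_force: [0.0, 0.1, -1.6]
finger_gap: 61.8
```

Run:
```python
from h import *
p,f=snap('wrist','w25')
goto(628,-54.3,172,0.075+np.pi)
```

```text
shift [ 364.6 -139.1    9.4] spin -2.554 yaw 0.663 q6 0.08 -> -2.47 pos [ 426.1 -388.2  182.5] t 57.225
```

View pics/w25.png

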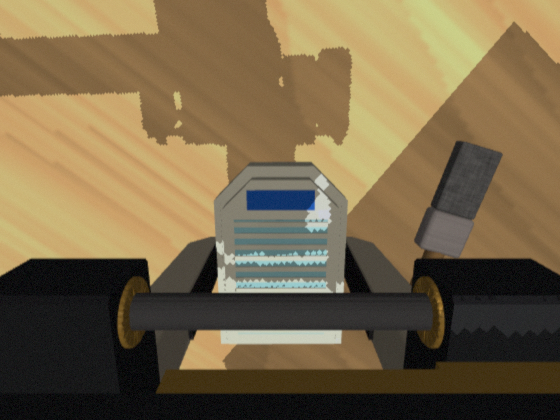

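>>> apply_moves:
  commands:
    - [364,-139,9,-2.554]
    - [364,-139,9,-2.554]
    - [364,-139,9,-2.554]
    - [364,-139,9,-2.554]
    - [364,-139,9,-2.554]
    - [364,-139,9,-2.554]
    - [364,-139,9,-2.554]
    - [364,-139,9,-2.554]
    - [364,-139,9,-2.554]
    - [364,-139,9,-2.554]
    - [364,-139,9,-2.554]
    - [364,-139,9,-2.554]

```text
time_s: 58.72
eef_pos: [626.3, -53.6, 331.6]
eef_rot: [-0.349, -3.122, -0.0]
contact_force: [1.4, 0.1, -1.2]
finger_gap: 61.6
```

Run:
```python
from h import *
goto(628,-54.3,172,0.075+np.pi)
```

```text
shift [-1.9 -0.3 -7.4] spin -0.298 yaw 2.919 q6 -1.515 -> -1.81 pos [626.3 -53.6 164.6] t 58.725
```

>>> apply_moves:
  commands:
    - [-2,0,0,-0.298]
    - [-2,0,0,-0.298]
    - [-2,0,0,-0.298]
    - [-2,0,0,-0.298]

```text
time_s: 59.22
eef_pos: [628.3, -54.0, 331.5]
eef_rot: [0.104, -3.14, -0.0]
contact_force: [0.7, -0.3, -1.3]
finger_gap: 61.6
```

Run:
```python
from h import *
p,f=snap('wrist','w26');print(band(f))
for r in range(160,174,2): print(r,tool((280,r),190.5-15))
goto(628,-54.3,163,0.075+np.pi);print(bot.state()['finger_gap'])
```

```text
[180 180 180 180 179 179 167 156 169 177 176 160 127 112 109 124 155 174
 175 176 176 176 177 177 178 177 166 139 120 139 166 177 178 179 180 181
 181 180 178 163]
160 [ 49.07281994  -1.13529518 175.5       ]
162 [ 48.17359535  -1.13563645 175.5       ]
164 [ 47.27175853  -1.13597871 175.5       ]
166 [ 46.36729807  -1.13632197 175.5       ]
168 [ 45.46020251  -1.13666622 175.5       ]
170 [ 44.55046033  -1.13701148 175.5       ]
172 [ 43.63805991  -1.13735775 175.5       ]
shift [ 0.3 -0.2  1.4] spin -0.008 yaw -3.075 q6 -1.805 -> -1.81 pos [628.3 -54.1 164.4] t 59.275
61.253405563271166
```

View pics/w26.png

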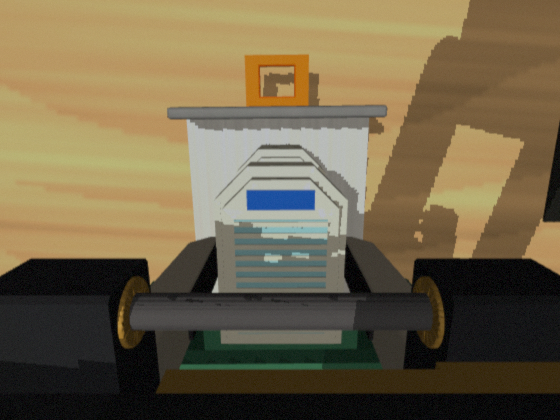

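Run:
```python
from h import *
f=cv2.imread('pics/w26.png')
cv2.imwrite('pics/w26c.png',cv2.resize(f[130:240,190:370],None,fx=4,fy=4,interpolation=cv2.INTER_CUBIC))
```

```text
(no output)
```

View pics/w26c.png

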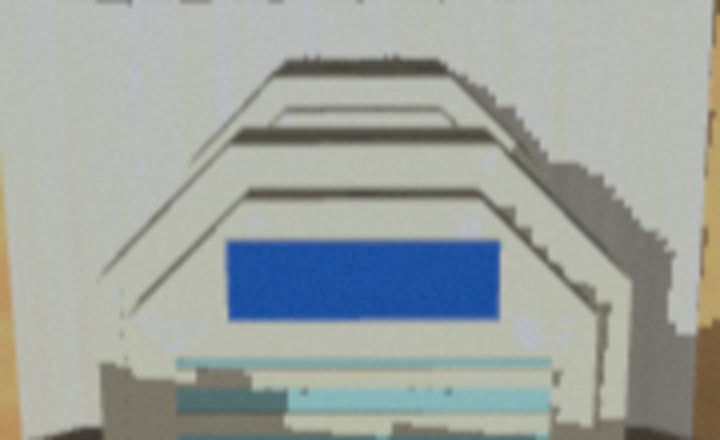

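Run:
```python
from h import *
print('C edge',tool((280,148.75),257.4),'C deck',tool((281,157.2),331.4-81))
print('D edge',tool((280.9,165.5),175.5),'D deck',tool((281,179),190.5-22))
```

```text
C edge [ 46.24169227  -1.25624056 257.4       ] C deck [ 41.34869012  -0.5841984  250.4       ]
D edge [ 46.59365978  -0.73060093 175.5       ] D deck [ 41.70822874  -0.69314849 168.5       ]
```

>>> apply_moves:
  commands:
    - [-0.3,0,30,-0.008]
    - [-0.3,0,46,-0.008]
    - [-0.3,0,53,-0.008]
    - [-0.3,0,55,-0.008]
    - [-0.3,0,55,-0.008]

```text
time_s: 59.9
eef_pos: [629.0, -54.1, 277.1]
eef_rot: [-0.121, 3.138, -0.0]
contact_force: [-0.0, -0.1, -1.0]
finger_gap: 61.5
```

Run:
```python
from h import *
goto(628.5,-54.1,265.5-167,0.075+np.pi);print(bot.state()['finger_gap'])
```

```text
shift [ 0.5  0.  11.6] spin 0.002 yaw -3.065 q6 -1.815 -> -1.81 pos [629.  -54.1 110.1] t 59.9
61.51911954298704
```

>>> apply_moves:
  commands:
    - [0.5,0,2,0]
    - [0.5,0,4,0]
    - [0.5,0,6,0]
    - [0.5,0,7.5,0]
    - [0.5,0,9,0]
    - [0.5,0,10,0]
    - [0.5,0,10,0]

```text
time_s: 60.78
eef_pos: [628.2, -54.1, 266.3]
eef_rot: [0.121, -3.139, -0.0]
contact_force: [-0.1, -0.6, -1.1]
finger_gap: 62.3
```

>>> apply_moves:
  commands:
    - [0,0,0.7,0]
    - [0,0,0.7,0]

```text
time_s: 61.02
eef_pos: [628.2, -54.1, 265.7]
eef_rot: [0.121, -3.139, -0.0]
contact_force: [0.8, 0.4, -1.1]
finger_gap: 61.6
```

>>> apply_moves:
  commands:
    - [0,0,0,0]
    - [0,0,0,0]
    - [0,0,0,0]
    - [0,0,0,0]
    - [0,0,0,0]
  fingers: 0

```text
time_s: 61.65
eef_pos: [628.2, -54.1, 265.7]
eef_rot: [-0.121, 3.139, -0.0]
contact_force: [0.2, 0.6, 0.4]
finger_gap: 93.2
```

>>> apply_moves:
  commands:
    - [0,0,-40,0]
    - [0,0,-80,0]
    - [0,0,-80,0]
    - [0,0,-80,0]

```text
time_s: 62.15
eef_pos: [628.1, -54.1, 345.3]
eef_rot: [0.121, -3.139, -0.0]
contact_force: [0.1, -0.4, 0.3]
finger_gap: 93.5
```

Run:
```python
from h import *
p,f=snap('wrist','w27')
cv2.imwrite('pics/w27c.png',cv2.resize(f[20:300,140:420],None,fx=2.1,fy=2.1,interpolation=cv2.INTER_CUBIC))
s,f=snap('scene','s2')
cv2.imwrite('pics/s2c.png',cv2.resize(f[130:280,160:480],None,fx=2.4,fy=2.4,interpolation=cv2.INTER_CUBIC))
goto(440,-69,150,0.075)
```

```text
shift [188.2  -0.5  27.4] spin -3.14 yaw -3.065 q6 -1.815 -> -4.95 pos [627.7 -54.  176.9] t 62.25
```

View pics/w27c.png

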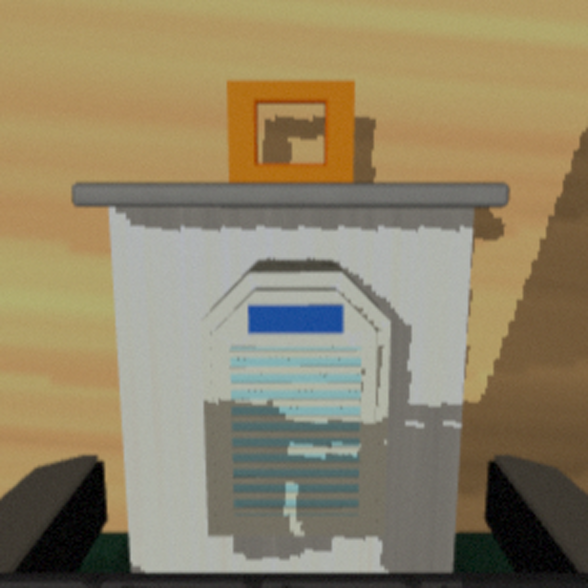

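View pics/s2c.png

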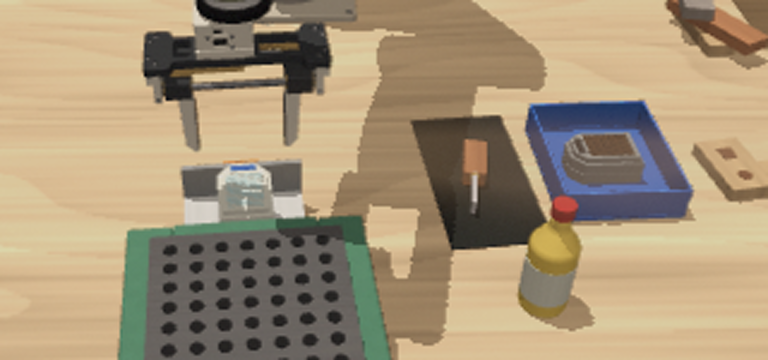

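Run:
```python
from h import *
goto(490,-65.2,53,0.075+np.pi)
```

```text
shift [137.8  -0.6 124.3] spin 0.002 yaw -3.065 q6 -1.815 -> -1.81 pos [627.7 -54.  176.9] t 62.25
```

>>> apply_moves:
  commands:
    - [60,-0.5,0,0]
    - [120,-0.5,0,0]
    - [138,-0.5,0,0]
    - [138,-0.5,0,0]
    - [138,-0.5,50,0]
    - [138,-0.5,100,0]
    - [138,-0.5,124,0]
    - [138,-0.5,124,0]
  fingers: 1
  newtons: 20

```text
time_s: 63.25
eef_pos: [490.0, -64.8, 218.9]
eef_rot: [0.121, -3.134, -0.002]
contact_force: [-0.1, -0.5, 0.5]
finger_gap: 17.3
```

>>> apply_moves:
  commands:
    - [0,0,0,0]
    - [0,0,0,0]
    - [0,0,0,0]

```text
time_s: 63.62
eef_pos: [491.3, -65.3, 222.9]
eef_rot: [-0.121, 3.137, -0.001]
contact_force: [0.2, -0.2, -0.5]
finger_gap: 0.7
```

Run:
```python
from h import *
goto(490,-65.2,53,0.075+np.pi);print(bot.state()['finger_gap'])
s,f=snap('scene','s3')
cv2.imwrite('pics/s3c.png',cv2.resize(f[100:300,160:380],None,fx=3,fy=3,interpolation=cv2.INTER_CUBIC))
```

```text
shift [1.3 0.3 2.9] spin 0.002 yaw -3.064 q6 -1.884 -> -1.88 pos [491.3 -65.3  55.9] t 63.625
0.6752393278659432
```

View pics/s3c.png

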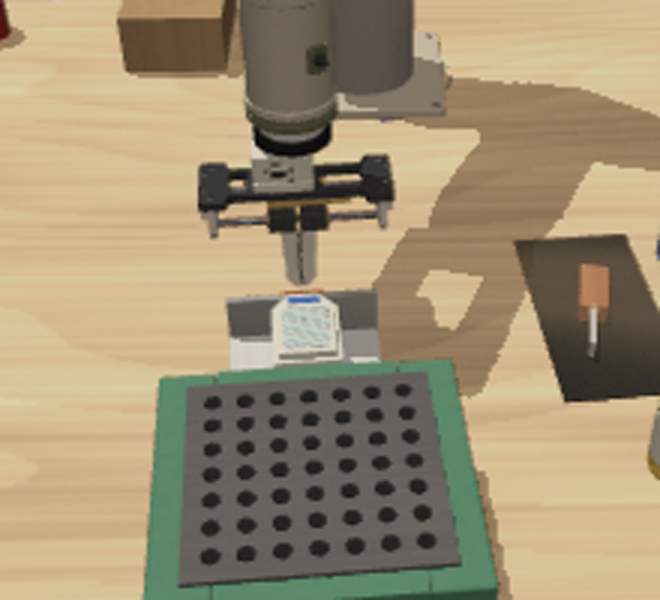

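>>> apply_moves:
  commands:
    - [-4,0,2,0]
    - [-8,0,2,0]
    - [-11,0,2,0]
    - [-13,0,2,0]
    - [-15,0,2,0]
    - [-17,0,2,0]
    - [-19,0,2,0]
    - [-21,0,2,0]
    - [-23,0,2,0]
    - [-25,0,2,0]

```text
time_s: 64.92
eef_pos: [515.6, -63.3, 219.6]
eef_rot: [0.121, -3.139, -0.0]
contact_force: [-1.6, -1.0, 0.7]
finger_gap: 0.8
```

>>> apply_moves:
  commands:
    - [-3,0,0,0]
    - [-7,0,0,0]
    - [-12,0,0,0]
    - [-18,0,0,0]
    - [-25,0,0,0]
    - [-32,0,0,0]
    - [-39,0,0,0]
    - [-46,0,0,0]
    - [-53,0,0,0]
    - [-60,0,0,0]
    - [-67,0,0,0]
    - [-74,0,0,0]

```text
time_s: 66.42
eef_pos: [589.8, -57.6, 219.6]
eef_rot: [0.121, -3.139, 0.0]
contact_force: [-2.8, -0.3, -1.1]
finger_gap: 0.6
```

Run:
```python
from h import *
st=bot.state();print(st['contact_force'],st['eef_pos'],st['time_s'])
p,f=snap('wrist','w28')
s,f=snap('scene','s4')
cv2.imwrite('pics/s4c.png',cv2.resize(f[100:300,160:380],None,fx=3,fy=3,interpolation=cv2.INTER_CUBIC))
```

```text
[-2.81494165 -0.25553424 -1.13279674] [589.79863771 -57.60101433 219.64877606] 66.425
```

View pics/s4c.png

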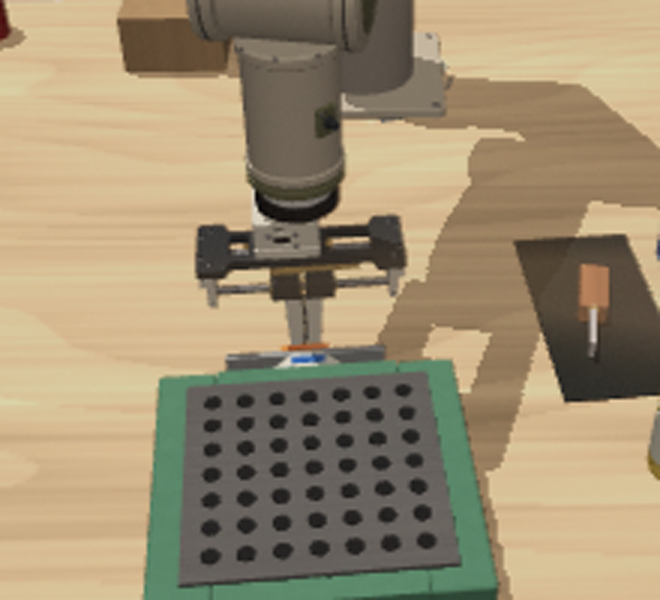

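>>> apply_moves:
  commands:
    - [-4,0,0,0]
    - [-10,0,0,0]
    - [-17,0,0,0]
    - [-24,0,0,0]
    - [-31,0,0,0]
    - [-38,0,0,0]
    - [-45,0,0,0]
    - [-51,0,0,0]
    - [-56,0,0,0]
    - [-60,0,0,0]
    - [-63,0,0,0]
    - [-65,0,0,0]

```text
time_s: 68.03
eef_pos: [654.3, -52.6, 219.6]
eef_rot: [0.121, -3.139, 0.0]
contact_force: [-2.0, -0.1, 0.8]
finger_gap: 0.5
```

Run:
```python
from h import *
st=bot.state();print(st['contact_force'],st['eef_pos'],st['time_s'])
s,f=snap('scene','s5')
cv2.imwrite('pics/s5c.png',cv2.resize(f[100:300,160:380],None,fx=3,fy=3,interpolation=cv2.INTER_CUBIC))
```

```text
[-1.96914226 -0.1109986   0.75772458] [654.28430937 -52.60494715 219.63763156] 68.025
```

View pics/s5c.png

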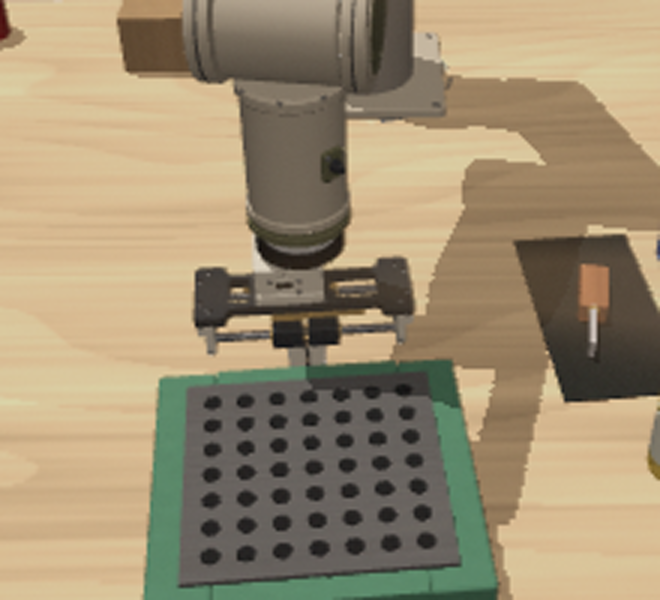

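Now creep: ~1.5–2 mm per row.

>>> apply_moves:
  commands:
    - [-1,0,0,0]
    - [-2.5,0,0,0]
    - [-4,0,0,0]
    - [-5.5,0,0,0]
    - [-7,0,0,0]
    - [-8.5,0,0,0]
    - [-9.5,0,0,0]
    - [-10.5,0,0,0]
    - [-11.5,0,0,0]
    - [-12,0,0,0]

```text
time_s: 69.32
eef_pos: [666.2, -51.7, 219.7]
eef_rot: [0.121, -3.139, -0.0]
contact_force: [-2.2, -0.2, 0.1]
finger_gap: 0.3
```

>>> apply_moves:
  commands:
    - [-0.7,0,0,0]
    - [-1.4,0,0,0]
    - [-2.1,0,0,0]
    - [-2.8,0,0,0]
    - [-3.5,0,0,0]

```text
time_s: 69.95
eef_pos: [668.9, -51.5, 219.6]
eef_rot: [0.121, -3.136, -0.0]
contact_force: [-11.1, -0.3, 6.8]
finger_gap: 0.7
```

>>> apply_moves:
  commands:
    - [-0.4,0,0,0]
    - [-0.8,0,0,0]
    - [-0.8,0,0,0]

```text
time_s: 70.32
eef_pos: [669.2, -51.5, 219.6]
eef_rot: [0.121, -3.135, -0.0]
contact_force: [-13.4, -0.6, 7.8]
finger_gap: 0.7
```

>>> apply_moves:
  commands:
    - [3,0,0,0]
    - [10,0,0,0]
    - [30,0,0,0]
    - [60,0,0,0]
    - [90,0,-40,0]
    - [110,0,-100,0]
    - [110,0,-130,0]

```text
time_s: 71.2
eef_pos: [560.2, -60.0, 353.6]
eef_rot: [-0.12, 3.134, -0.002]
contact_force: [1.3, -0.8, 0.0]
finger_gap: 0.2
```

Run:
```python
from h import *
p,f=snap('wrist','w29')
t,f=snap('top','t4')
goto(560,-60,140,0.075)
```

```text
shift [ 2.2  0.4 48.4] spin -3.14 yaw -3.065 q6 -1.845 -> -4.98 pos [561.8 -60.1 188.4] t 71.3
```

View pics/t4.png

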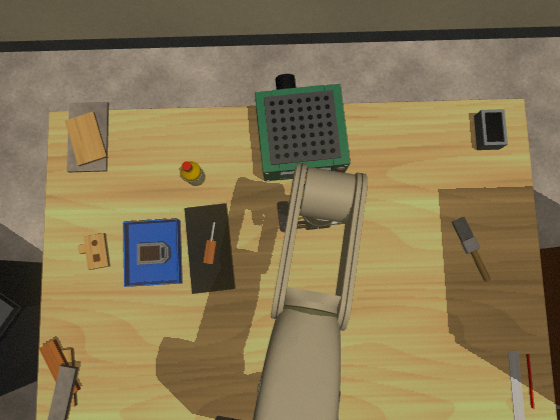

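>>> apply_moves:
  commands:
    - [0,0,0,3.14]
    - [0,0,0,3.14]
    - [0,0,0,3.14]
    - [0,0,0,3.14]
    - [0,0,0,3.14]
    - [0,0,0,3.14]
    - [0,0,0,3.14]
    - [0,0,0,3.14]
    - [0,0,0,3.14]
    - [0,0,0,3.14]
    - [0,0,0,3.14]
    - [0,0,0,3.14]
  fingers: 0

```text
time_s: 72.8
eef_pos: [560.5, -59.7, 348.4]
eef_rot: [-2.784, -1.454, 0.001]
contact_force: [-0.2, -0.3, -0.3]
finger_gap: 93.0
```

Run:
```python
from h import *
goto(575,-59,130,0.075)
```

```text
shift [ 8.9 11.5 51.4] spin 0.888 yaw 0.963 q6 0.411 -> 1.3 pos [560.5 -59.7 181.4] t 72.8
```

>>> apply_moves:
  commands:
    - [9,11.5,40,0.888]
    - [9,11.5,50,0.888]
    - [9,11.5,50,0.888]
    - [9,11.5,50,0.888]
    - [9,11.5,50,0.888]
    - [9,11.5,50,0.888]

```text
time_s: 73.55
eef_pos: [575.0, -58.8, 298.6]
eef_rot: [-3.139, -0.128, 0.001]
contact_force: [1.3, -0.1, 0.7]
finger_gap: 92.6
```

Run:
```python
from h import *
p,f=snap('wrist','w30')
a=onz(p,(280,100),45)
g=cv2.resize(f[0:150,130:430],None,fx=2.6,fy=2.6,interpolation=cv2.INTER_CUBIC);cv2.imwrite('pics/w30c.png',g)
print(bot.state()['eef_pos'],yaw())
```

```text
[575.05696113 -58.79845065 298.78638936] 0.08383595104778899
```

View pics/w30c.png

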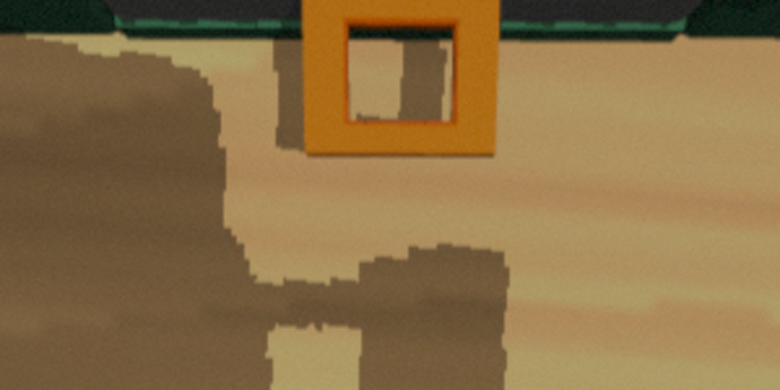

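Run:
```python
from h import *
p=bot.camera_params('wrist');print(onz(p,(283.8,59.6),45),onz(p,(284,59.6),40))
goto(609.4,-57.6,83,0.073)
```

```text
[676.66229817 -51.4054174   45.        ] [677.38157315 -51.51744246  40.        ]
shift [34.4  1.7 48.8] spin 0.011 yaw 0.084 q6 1.296 -> 1.31 pos [575.1 -58.8 131.8] t 73.6
```

>>> apply_moves:
  commands:
    - [34.4,1.7,20,0.011]
    - [34.4,1.7,40,0.011]
    - [34.4,1.7,48,0.011]
    - [34.4,1.7,48,0.011]
    - [34.4,1.7,48,0.011]
    - [34.4,1.7,48,0.011]

```text
time_s: 74.35
eef_pos: [610.0, -57.9, 252.9]
eef_rot: [3.139, 0.11, 0.003]
contact_force: [0.2, 0.4, 0.2]
finger_gap: 93.0
```

Run:
```python
from h import *
print(bot.state()['eef_pos'],yaw())
p,f=snap('wrist','w31')
o=cv2.imread('pics/w5.png')
g=np.vstack([cv2.resize(x[0:130,90:470],None,fx=2.05,fy=2.05,interpolation=cv2.INTER_CUBIC) for x in (o,f)]);cv2.imwrite('pics/cmp.png',g)
```

```text
[609.95768188 -57.94353756 252.87961068] 0.06978193419164054
```

View pics/cmp.png

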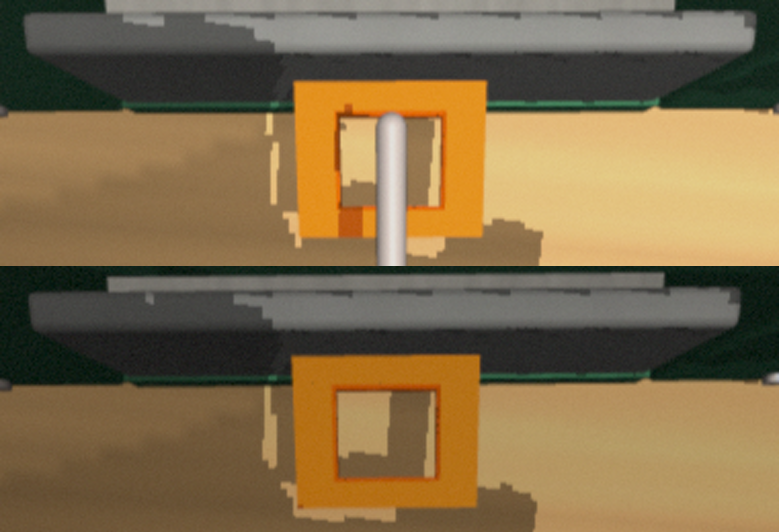

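Run:
```python
from h import *
st=bot.state();print(st['eef_pos'],st['time_s'])
for nm,X,y,z,rows in [('old',609.4,-57.6,250.0,[116,115.1,52.5]),('new',609.95,-57.94,252.88,[118,118.1,57])]:
    print(nm,[round(X+tool((281,rows[i]),z-h)[0]*.997,1) for i,h in [(0,45),(1,45),(2,12)]])
for n in ('w5','w31'):
    f=cv2.imread(f'pics/{n}.png').astype(int)
    for c in (245,320): print(n,c,[tuple(f[r,c]) for r in range(108,122)])
```

```text
[609.96172459 -57.91178404 252.75612507] 74.4
old [np.float64(677.3), np.float64(677.7), np.float64(712.9)]
new [np.float64(676.8), np.float64(676.7), np.float64(711.5)]
w5 245 [(np.int64(27), np.int64(146), np.int64(229)), (np.int64(31), np.int64(147), np.int64(229)), (np.int64(32), np.int64(146), np.int64(229)), (np.int64(30), np.int64(145), np.int64(229)), (np.int64(25), np.int64(142), np.int64(227)), (np.int64(31), np.int64(146), np.int64(228)), (np.int64(29), np.int64(143), np.int64(226)), (np.int64(49), np.int64(134), np.int64(208)), (np.int64(62), np.int64(114), np.int64(158)), (np.int64(71), np.int64(109), np.int64(140)), (np.int64(71), np.int64(108), np.int64(138)), (np.int64(70), np.int64(107), np.int64(138)), (np.int64(74), np.int64(112), np.int64(142)), (np.int64(75), np.int64(113), np.int64(144))]
w5 320 [(np.int64(29), np.int64(144), np.int64(226)), (np.int64(33), np.int64(147), np.int64(228)), (np.int64(31), np.int64(147), np.int64(228)), (np.int64(36), np.int64(147), np.int64(229)), (np.int64(29), np.int64(148), np.int64(228)), (np.int64(33), np.int64(148), np.int64(2
[... 975 characters left out ...]
80)), (np.int64(90), np.int64(140), np.int64(179))]
w31 320 [(np.int64(24), np.int64(113), np.int64(181)), (np.int64(24), np.int64(115), np.int64(181)), (np.int64(20), np.int64(113), np.int64(181)), (np.int64(24), np.int64(114), np.int64(182)), (np.int64(23), np.int64(112), np.int64(181)), (np.int64(15), np.int64(112), np.int64(180)), (np.int64(17), np.int64(113), np.int64(180)), (np.int64(26), np.int64(114), np.int64(183)), (np.int64(27), np.int64(114), np.int64(179)), (np.int64(36), np.int64(101), np.int64(153)), (np.int64(55), np.int64(87), np.int64(113)), (np.int64(54), np.int64(82), np.int64(106)), (np.int64(55), np.int64(87), np.int64(105)), (np.int64(56), np.int64(85), np.int64(107))]
```

>>> apply_moves:
  commands:
    - [-30,0,-30,0]
    - [-80,0,-80,0]
    - [-130,0,-130,0]
    - [-130,0,-130,0]
    - [-130,0,-130,0]

```text
time_s: 75.03
eef_pos: [479.9, -67.1, 383.9]
eef_rot: [3.138, 0.109, 0.007]
contact_force: [0.6, 1.0, -0.5]
finger_gap: 93.0
```

Run:
```python
from h import *
s,f=snap('scene','s9')
t,f=snap('top','t9')
st=bot.state();print(st['time_s'],st['contact_force'],st['eef_pos'])
```

```text
75.125 [-0.44716518 -0.55360151 -0.18351116] [480.22855608 -66.85655989 381.39335827]
```

View pics/s9.png

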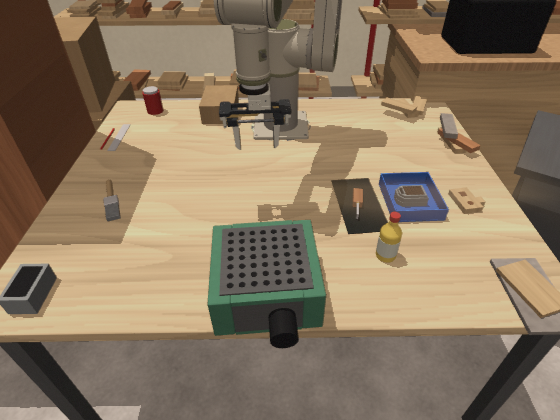

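View pics/t9.png

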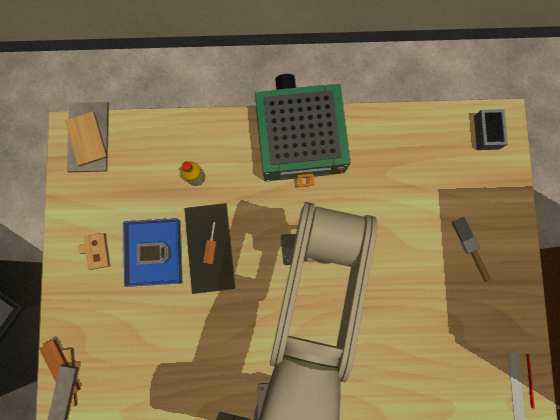

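Run:
```python
from h import *
print(bot.close_job())
```

```text
the job is handed in; nothing more can be done
None
```

The filter change is done and handed in at about 75 s of robot time; the hand-in reported no verdict.

**What I did**
- Hooked the tab and pulled the tray out until the force rose to about 14 N at the stop. The hook went back flat on the mat.
- Put both spent cassettes in the blue bin, one nested on the other.
- Stacked all four clean cassettes on the tray, cut corners to the front. One had been knocked about 2 cm aside; I measured it again before picking it up.
- Pushed the tray home slowly, at about 6 mm/s at the end, until the force rose to about 13 N.

**Last checks**
- **Stack:** each cassette was released within 0.5 mm of its calculated seated height, with no resisting force. I did not look at the stack from the side, or through the slot after closing.
- **Tray:** comparing the same wrist-camera view before and after, the tab sits where it started relative to the extractor. The readings differed by about 0.7 mm, towards further in. That is within my measuring error.
- **Bench:** the last pictures show the hook on the mat, both spent cassettes in the bin and the glue, blank and brush where they were. The gripper was clear of everything.

My automatic outline fit first failed on two of the clean cassettes. I corrected one by hand and refitted the other, and checked both against the picture before grasping.

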